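Toy shelf display around the turntable

ROBOT

A 7-joint arm with a two-finger parallel gripper is mounted at the origin on the work surface. World frame = base frame: x ahead of the robot, y to its left, z up, the work surface at z = 0. Lengths are in m, angles in degrees, forces in N, time in s.
With the tool pointing down it reaches from about 0.425 to 0.875 m from the base axis. Payload 8.4 kg.
Tool frame: the origin (TCP) lies at the very end of the fingers, on their centre line; the grasp point (between the pads) lies 19 mm behind it; z points along the fingers, y is the direction in which the jaws open and shut (so a half turn about z gives the same grasp; the last joint's range is limited). The gripper opens to 85 mm and grips with 20 to 120 N. Pads are 22 mm wide; open, the fingers measure 114 mm over their backs; the gripper's body (76 mm by 85 mm) begins 54 mm behind the grasp point. The pads swing forward as they close: fully open they stand 13 mm farther back than shut.
Start: joints at [-81.028, 19.091, 2.286, 83.961, -0.768, 76.965, -3.352], TCP at [0.164, 0.629, 0.231] pointing down, gripper open.
Joint ranges: [-147.57, 147.57], [-21.85, 119.76], [-74.77, 79.35], [14.55, 137.4], [-85.83, 265.84], [4.83, 119.75], [-152.11, 152.11]. Speed limits (degrees/s): [127.2, 127.2, 159.86, 159.86, 180, 180, 180].

INTERFACE

Orientations are given as a 3x3 rotation matrix whose columns are the frame's x, y, z axes.
In Python, from cell import manip gives the robot as it stands.
- The arm moves only by the shell command python3 -m jog 'ROWS'. ROWS is JSON, a list that holds one entry, the list of rows, each a list of 5 numbers: the opening, from 0 (shut) to 1 (fully open), then the shift along the tool's x, y, z in cm, then the turn about the tool's z in rad. In form: [[[gripper, tx, ty, tz, spin], ...]]. A call has 1 to 10 rows; each row is the pose to reach, as a shift and turn from the pose commanded when the call began, along the tool's axes at that moment; what a row does not reach only later rows make up. A row lasts 1/10 s, in which the tool goes at most 50 mm and 8.59 degrees, less where a joint would pass 70% of its speed; a pose out of reach is approached as far as the arm can. A call with a gripper value outside its range is refused whole. The fingers move at their own pace and stop on an object; the grip force is fixed at half the most. Time passes only in rows, so rows that repeat a pose let the fingers close. It gives the time, the measured TCP pose, the force and the opening at its end, in the units of the state.
- manip.sense(): the state, without advancing time (a new reading comes with each control period).
- manip.grab_frame(name): name is "scene" or "side" or "wrist"; returns the picture (400x640x3 uint8, blue, green, red); there is no depth.
- manip.camera_params(name): a dict with "fx", "fy", "cx", "cy" (pixels), "R" (3x3) and "t" (3): a world point X has camera coordinates R X + t; the wrist camera has in their place "tool_from_camera" (4x4, takes a point from camera to tool coordinates, whose origin is the TCP and whose axes are the flange's). Camera axes: x right, y down, z forward; pixel columns grow to the right and rows downward; lengths in m; the calibration is good to about 2 mm. A picture is of the moment at which its call begins: read the wrist's pose just before it. camera_params takes no time and is no camera call.
- manip.sign_off(): hands the job in, once; it reports no verdict.
The state is a dict: "t": time; "joints": joint angles; "qd": joint speeds; "tau": joint torques, N m; "tcp_pos": TCP position; "orientation": TCP orientation; "ft_force": force on the tool from outside, world axes, zero at the start; "ft_torque": the same for the moment, N m; "grip_width": finger opening in m.
Only numpy, scipy, OpenCV 4.12 (cv2) and the standard library are available. Lean on these libraries where they do the work, as an engineer would, in place of code of your own. Each camera call takes 0.05 s, during which the arm holds its last target.

TASK

Set out the toy display, with left and behind as seen from the robot (behind is the far side): stand the lucky cat in the middle of the turntable; park the red bus directly to the left of the turntable, its length running left to right and in line with the turntable's centre, with a 3 cm gap between the bus's end and the turntable's edge; stand the tall glass jar directly behind the middle of the bus with a 3 cm gap between them; and lay the mallet on the middle of the white box's lid, along the box's length. Set the cat and the jar down upright and gently, without tipping or dropping them, and do not shift the squat jar or the spinning top. At the end everything is let go and at rest.

Things in the scene. Friction and masses are not known exactly. Their poses are not given: they have to be found in the camera images.
- turntable: Small wooden turntable, round, fixed on the shelf board: dark plate 120 mm across on a narrower base, its flat top 22 mm above the board; the plate turns on its axis with slight friction. Origin on the axis at board level; x points away from the robot, y to the robot's left, z up (it is never turned at the start).
- lid_box: White plastic box with a hinged lid, shut, fixed: 100 mm deep (its x) by 170 mm long (its y), flat lid top 55 mm above the board. Origin at the centre of its underside; x points to the hinge side (the back), y along its length.
- cat: White ceramic lucky cat, 93 mm tall: round body 54 mm across from 8 to 40 mm up, round head 46 mm across above it, two ears, one raised paw beside the head at its +y side (reaching 38 mm from the axis, between 30 and 81 mm up), red collar. About 150 g. It looks to its -x; the body is free to grip front to back (along its x). Origin at the centre of its underside, z up.
- bus: Red tin toy bus on four wheels that do not turn: 95 mm long (its x; front at -x), 40 mm wide (its y), 45 mm high, sides upright from 10 to 30 mm up. About 120 g. Origin midway along and across at wheel-bottom level, z up.
- tall_jar: Tall glass jar with a cork stopper, round, 50 mm across, 80 mm tall, the taller and slimmer of the two glass jars. About 160 g. Origin at the centre of its underside, z up.
- mallet: Wooden xylophone mallet lying flat, 140 mm long (its x): a round stick 10 mm thick whose centre line is 11 mm above what it lies on, a barrel head 22 mm thick and 24 mm long at the +x end, a small 22 mm knob at the other end. About 45 g. Origin midway along its length, on the underside, z up.
- squat_jar: Squat glass jar with a cork stopper, 68 mm across, 42 mm tall; not part of the display, to be left where it stands. Origin at the centre of its underside.
- spin_top: Dark wooden spinning top, 40 mm across, 36 mm tall, standing on a flat foot; to be left where it stands. Origin at the centre of its underside.

How it is judged:
By the outcome, as a careful person would: the job done as asked, in the order asked, and still so for the second after the job is handed in, with the robot touching nothing.
It also fails if it takes over 112 s, if anything falls off the work surface, if the arm or the gripper's body presses on something with over 40 N, if the wrist force passes 120 N, or if a joint passes its speed limit or range.

## Working session

There is one attempt and no reset: what is moved stays moved. The work goes in short steps, Python scripts to look and compute and a shell command to move; the robot and the scene stay as the last step left them, time stands still between calls to the robot, and variables do not carry over. Pictures are saved under pics/ and viewed, and the job is handed in when it is done.

```bash
ls; mkdir -p pics
python3 - <<'E'
from cell import manip
import cv2
s=manip.sense()
print({k:(v if not hasattr(v,'tolist') else v.tolist()) for k,v in s.items()})
for n in("scene","side","wrist"):
    im=manip.grab_frame(n); cv2.imwrite(f'pics/{n}0.png',im); print(n,manip.camera_params(n))
E
```

```text
pics
{'t': 0.0, 'joints': [-81.0280789438035, 19.13148270306672, 2.2859864687340905, 84.01045128387123, -0.7678228026622745, 76.96491455003155, -3.351822780288218], 'qd': [-0.01022473217517527, -0.05622831392875377, 0.0652778051781739, 0.0010631001882408808, -0.027729249359930628, 0.16437788042127296, -0.034830682328957516], 'tau': [0.00044099686419940554, -65.8558988571167, 1.3656965643167496, -40.556724071502686, 0.016951849102042615, 0.012990525865461677, 1.18535828619315e-05], 'tcp_pos': [0.16438435093474832, 0.6284083710394405, 0.2304298975452031], 'orientation': [[-0.9674535986183599, 0.25304831440592557, -0.00029171339548070475], [0.2530484561789229, 0.9674523286700595, -0.001571806712947692], [-0.00011552423552129305, -0.0015944676851468765, -0.9999987221626597]], 'ft_force': [-0.3721215363993938, 0.28082532643900715, 0.2934718000344096], 'ft_torque': [0.020662248592914764, -0.05080364761088352, -0.0007463802927939263], 'grip_width': 0.08539336158429744}
scene {'fx': 456.96139880190316, 'fy': 456.96139880190316, 'cx': 318.92949762281694, 'cy': 193.63714015188827, 'R': array([
[... 274 characters left out ...]
cy': 199.28033718656832, 'R': array([[ 0.92388332, -0.38264663, -0.00459998],
       [-0.25930067, -0.61713918, -0.74290133],
       [ 0.28142986,  0.68754693, -0.66938513]]), 't': array([-0.48615617,  0.16092331,  0.85598369])}
wrist {'fx': 286.09280638846644, 'fy': 286.09280638846644, 'cx': 317.65259676786377, 'cy': 199.8954982481262, 'tool_from_camera': array([[ 8.74188496e-04, -9.46925160e-01, -3.21452917e-01,
         8.22736525e-02],
       [ 9.99999522e-01,  9.68649823e-04, -1.33925708e-04,
        -3.95160117e-04],
       [ 4.38192934e-04, -3.21452646e-01,  9.46925554e-01,
        -1.42236147e-01],
       [ 0.00000000e+00,  0.00000000e+00,  0.00000000e+00,
         1.00000000e+00]])}
```

View pics/scene0.png

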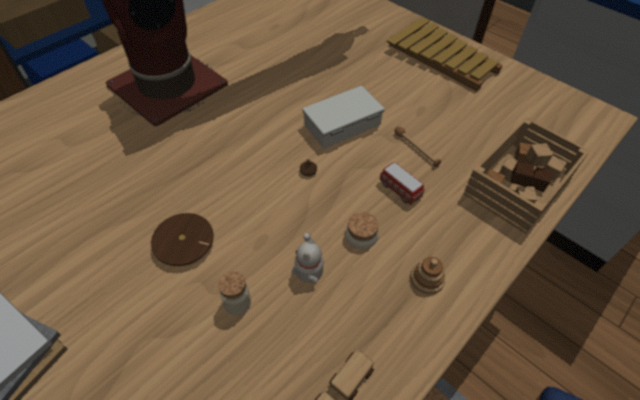

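View pics/side0.png

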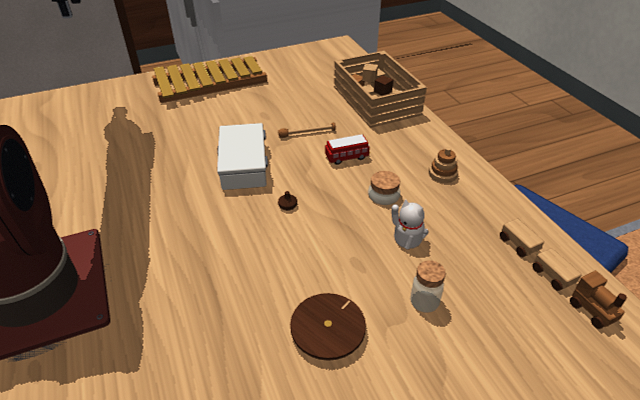

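View pics/wrist0.png

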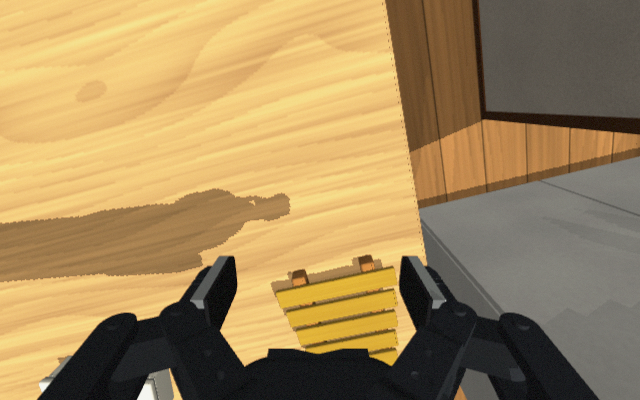

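Scene view: turntable ~(183,239), box (343,115), top (308,168), bus (402,182), mallet (417,147), squat jar (362,230), cat (309,260), tall jar (235,290). The side view shows the same objects. I'll zoom in next.

Run:
```python
import cv2
a=cv2.imread('pics/scene0.png');b=cv2.imread('pics/side0.png')
cv2.imwrite('pics/sc_z.png',cv2.resize(a[85:330,140:450],None,fx=2.4,fy=2.4,interpolation=cv2.INTER_CUBIC))
cv2.imwrite('pics/si_z.png',cv2.resize(b[110:370,200:460],None,fx=2.3,fy=2.3,interpolation=cv2.INTER_CUBIC))
```

```text
(no output)
```

View pics/sc_z.png

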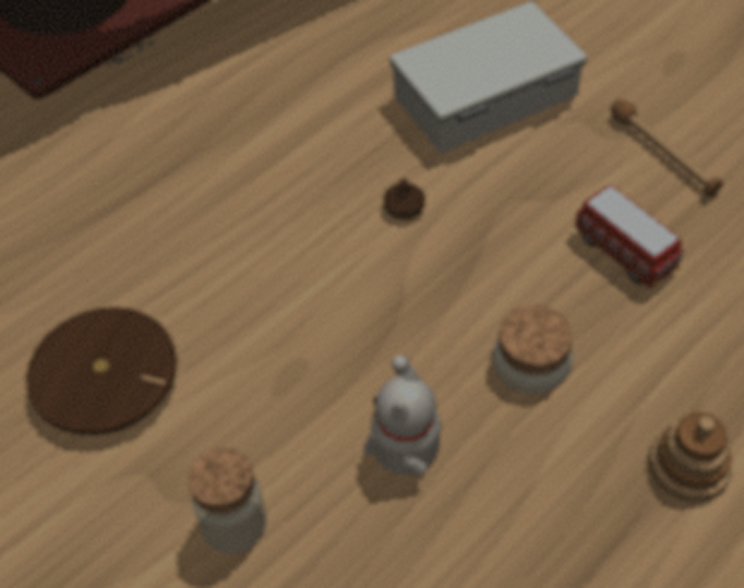

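View pics/si_z.png

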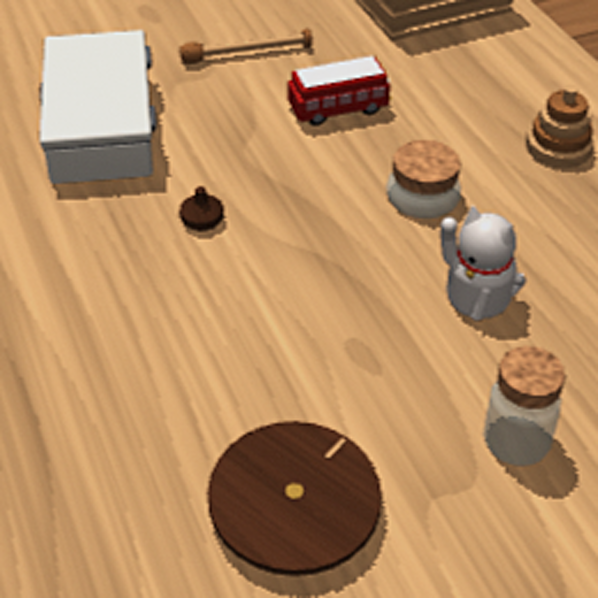

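```bash
cat > h.py <<'E'
import numpy as np, cv2
from cell import manip
C={n:manip.camera_params(n) for n in('scene','side','wrist')}
def ray(n,px,s=None):
    c=C[n]; d=np.array([(px[0]-c['cx'])/c['fx'],(px[1]-c['cy'])/c['fy'],1.])
    if n=='wrist':
        T=np.array(c['tool_from_camera']);R=np.array(s['orientation']);p=np.array(s['tcp_pos'])
        return p+R@T[:3,3], R@T[:3,:3]@d
    return -c['R'].T@c['t'], c['R'].T@d
def plane(r,z): o,d=r; return o+d*(z-o[2])/d[2]
def tri(*rs):
    A=0;b=0
    for o,d in rs:
        d=d/np.linalg.norm(d);P=np.eye(3)-np.outer(d,d);A=A+P;b=b+P@o
    X=np.linalg.solve(A,b)
    e=max(np.linalg.norm((np.eye(3)-np.outer(d,d)/(d@d))@(X-o)) for o,d in rs)
    return X,e
def proj(n,X,s=None):
    c=C[n]
    if n=='wrist':
        T=np.array(c['tool_from_camera']);R=np.array(s['orientation']);p=np.array(s['tcp_pos'])
        x=T[:3,:3].T@(R.T@(np.array(X)-p)-T[:3,3])
    else: x=c['R']@np.array(X)+c['t']
    return np.array([c['fx']*x[0]/x[2]+c['cx'],c['fy']*x[1]/x[2]+c['cy']])
def tomove(s,goal):  # cm along tool axes
    return np.array(s['orientation']).T@(np.array(goal)-np.array(s['tcp_pos']))*100
E
python3 - <<'E'
from h import *
np.set_printoptions(precision=4,suppress=True)
P=dict(turn=((101,366),(294,491)),boxA=((392,62),(46,35)),boxB=((439,113),(42,141)),boxC=((584,57),(151,136)),boxD=((529,4),(145,33)),top=((404,183),(201,190)),
malH=((622,111),(192,52)),malK=((712,187),(308,41)),bus1=((610,190),(298,72)),bus2=((678,238),(384,60)),bus3=((660,258),(386,76)),bus4=((590,205),(304,87)),
squat=((536,337),(427,166)),tall=((222,478),(532,376)),paw=((401,362),(450,226)),head=((407,403),(488,241)),)
for k,(a,b) in P.items():
    pa=(140+a[0]/2.4,85+a[1]/2.4); pb=(200+b[0]/2.3,110+b[1]/2.3)
    X,e=tri(ray('scene',pa),ray('side',pb)); print(k,X,'err',round(e,4),'r',round(np.hypot(X[0],X[1]),3))
E
```

```text
turn [ 0.4365 -0.2643  0.0208] err 0.0007 r 0.51
boxA [0.3989 0.1162 0.1317] err 0.0377 r 0.415
boxB [ 0.3843  0.1971 -0.0207] err 0.0217 r 0.432
boxC [ 0.4864  0.2777 -0.0233] err 0.0508 r 0.56
boxD [0.4785 0.2005 0.1207] err 0.0203 r 0.519
top [0.4807 0.0415 0.0334] err 0.0009 r 0.482
malH [0.5547 0.2751 0.0117] err 0.0013 r 0.619
malK [0.6772 0.2542 0.0081] err 0.0029 r 0.723
bus1 [0.6247 0.1591 0.0422] err 0.0007 r 0.645
bus2 [0.7069 0.1437 0.0494] err 0.006 r 0.721
bus3 [0.7034 0.1273 0.0386] err 0.0028 r 0.715
bus4 [0.6213 0.1355 0.0399] err 0.0003 r 0.636
squat [ 0.6776 -0.0057  0.0341] err 0.0018 r 0.678
tall [ 0.6108 -0.2735  0.0731] err 0.0016 r 0.669
paw [ 0.6336 -0.1175  0.0731] err 0.002 r 0.644
head [ 0.6582 -0.1363  0.0642] err 0.0021 r 0.672
```

```bash
python3 - <<'E'
from h import *
np.set_printoptions(precision=4,suppress=True)
P=dict(boxA=((392,62),(42,141)),boxB=((439,113),(151,136)),boxC=((584,57),(145,33)),boxD=((529,4),(46,35)))
for k,(a,b) in P.items():
    pa=(140+a[0]/2.4,85+a[1]/2.4); pb=(200+b[0]/2.3,110+b[1]/2.3)
    X,e=tri(ray('scene',pa),ray('side',pb)); print(k,X,'err',round(e,4))
E
python3 -m jog '[[[1,-8,-8,0,0.1],[1,-16,-15,0,0.2],[1,-20,-18.4,0,0.3],[1,-23.3,-21.5,0,0.396],[1,-27,-25,0,0.396],[1,-30,-28,0,0.396],[1,-33,-30.5,0,0.396],[1,-33,-30.5,0,0.396],[1,-33,-30.5,0,0.396],[1,-33,-30.5,0,0.396]]]'
```

```text
boxA [0.3671 0.1409 0.0478] err 0.0011
boxB [0.4574 0.1109 0.0533] err 0.0041
boxC [0.5041 0.2696 0.0529] err 0.0025
boxD [0.4112 0.2963 0.0547] err 0.0008
t: 1.15
tcp_pos: [0.4101, 0.244, 0.2316]
orientation: [[-0.789, 0.614, 0.001], [0.614, 0.789, -0.001], [-0.001, 0.0, -1.0]]
ft_force: [0.6, -0.3, 0.3]
grip_width: 0.0856
```

Run:
```python
from h import *
import pickle
s=manip.sense(); im=manip.grab_frame('wrist'); cv2.imwrite('pics/w1.png',im); pickle.dump(s,open('w1.pkl','wb'))
```

```text
(no output)
```

View pics/w1.png

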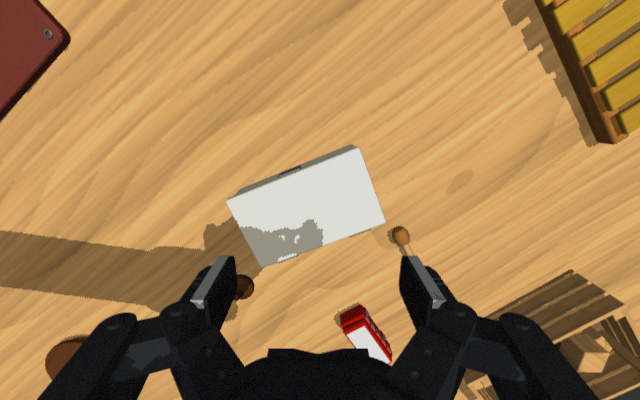

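Wrist view: lid corners at ~(228,199), (360,147), (386,221) and (264,267). The mallet head is at (400,236) and the bus at (365,335). Next I'll move over the cat.

```bash
python3 -m jog '[[[1,-40,-15,0,0],[1,-40,-15,0,0],[1,-40,-15,0,0],[1,-40,-15,0,0],[1,-40,-15,0,0],[1,-40,-15,0,0],[1,-40,-15,0,0],[1,-40,-15,0,0],[1,-40,-15,0,0],[1,-40,-15,0,0]]]'
python3 - <<'E'
from h import *
import pickle
s=manip.sense(); im=manip.grab_frame('wrist'); cv2.imwrite('pics/w2.png',im); pickle.dump(s,open('w2.pkl','wb')); print(s['joints'],s['tcp_pos'])
E
```

```text
t: 2.2
tcp_pos: [0.6344, -0.1147, 0.2302]
orientation: [[-0.793, 0.61, -0.001], [0.61, 0.793, -0.003], [-0.001, -0.003, -1.0]]
ft_force: [-0.9, 0.4, -0.1]
grip_width: 0.0852
[-25.95861483  22.25761257  42.89628876  86.45626897 -15.15807233
  77.32849659  70.58278843] [ 0.63436519 -0.11473802  0.23023107]
```

View pics/w2.png

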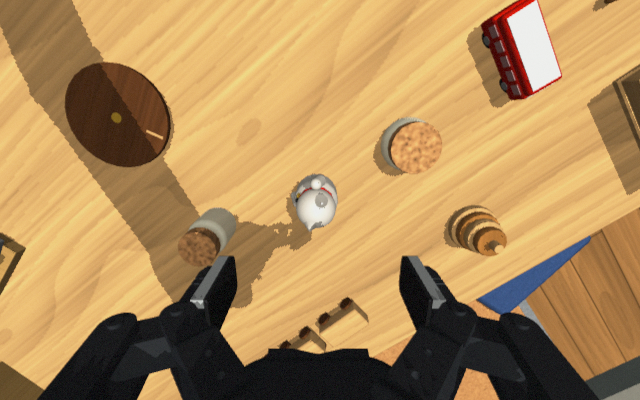

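Wrist view: turntable centre (117,117), cat (316,200) with its paw upward, squat jar (414,147), tall jar cork (200,247), bus roof (532,45). I'll zoom in.

Run:
```python
import cv2,numpy as np
a=cv2.imread('pics/w2.png')
z=lambda x0,y0,w,h,f:cv2.resize(a[y0:y0+h,x0:x0+w],None,fx=f,fy=f,interpolation=cv2.INTER_CUBIC)
c=z(280,165,75,75,5); b=z(470,0,100,105,3.5)
o=np.zeros((380,780,3),np.uint8); o[:375,:375]=c; o[:b.shape[0],400:400+b.shape[1]]=b
cv2.imwrite('pics/w2z.png',o)
```

```text
(no output)
```

View pics/w2z.png

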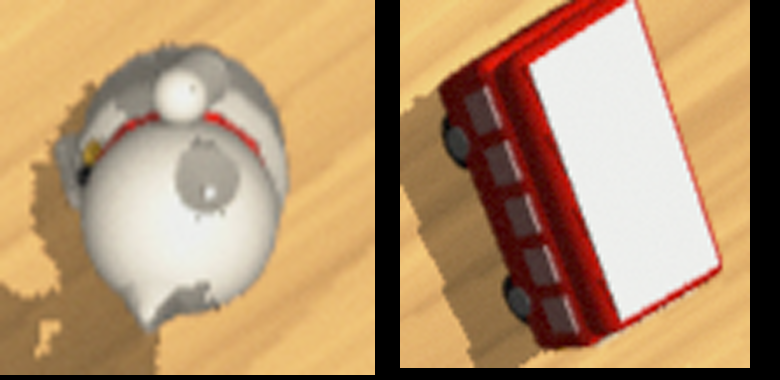

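Run:
```python
from h import *
import pickle
np.set_printoptions(precision=4,suppress=True)
s=pickle.load(open('w2.pkl','rb'))
sc=lambda a:ray('scene',(140+a[0]/2.4,85+a[1]/2.4)); si=lambda b:ray('side',(200+b[0]/2.3,110+b[1]/2.3)); w=lambda p:ray('wrist',p,s)
for k,a,b,c in(('turn',(101,366),(294,491),(116.5,117.5)),('paw',(401,362),(450,226),(316.4,184)),('head',(407,403),(488,241),(316,209.4)),
 ('tall',(222,478),(532,376),(199.5,247)),('squat',(536,337),(427,166),(414,147)),
 ('bus1',(610,190),(298,72),None),('bus2',(678,238),(384,60),(470+720/3.5-400/3.5,265/3.5)),('bus3',(660,258),(386,76),(470+620/3.5-400/3.5,325/3.5)),('bus4',(590,205),(304,87),(470+530/3.5-400/3.5,66/3.5))):
    print(k,*tri(sc(a),si(b)),*tri(*([sc(a),si(b)]+([w(c)] if c else []))))
    if c: print('  wrist on plane', plane(w(c),{'turn':.022,'paw':.073,'head':.063,'tall':.08,'squat':.042}.get(k,.045)))
# masks
im=cv2.imread('pics/w2.png'); hsv=cv2.cvtColor(im,cv2.COLOR_BGR2HSV)
m=((hsv[...,1]<60)&(hsv[...,2]>150)).astype(np.uint8); m[:, :250]=0; m[240:]=0
n,l,st,ce=cv2.connectedComponentsWithStats(m)
for i in range(1,n):
    if st[i,4]>60: print(st[i],ce[i])
```

```text
turn [ 0.4365 -0.2643  0.0208] 0.0006611107243585223 [ 0.4366 -0.2644  0.0209] 0.0007455726544572071
  wrist on plane [ 0.4373 -0.2639  0.022 ]
paw [ 0.6336 -0.1175  0.0731] 0.001993594003138106 [ 0.6338 -0.1173  0.0731] 0.0020134579198749464
  wrist on plane [ 0.6343 -0.1172  0.073 ]
head [ 0.6582 -0.1363  0.0642] 0.002063180346281219 [ 0.6587 -0.1369  0.0652] 0.0022674986542999672
  wrist on plane [ 0.6603 -0.1379  0.063 ]
tall [ 0.6108 -0.2735  0.0731] 0.0015920359730205403 [ 0.6111 -0.2732  0.0728] 0.001663460790359575
  wrist on plane [ 0.6106 -0.2679  0.08  ]
squat [ 0.6776 -0.0057  0.0341] 0.0018295123804940331 [ 0.6773 -0.0056  0.0338] 0.0019069222001058006
  wrist on plane [ 0.6742 -0.007   0.042 ]
bus1 [0.6247 0.1591 0.0422] 0.0007102264339556657 [0.6247 0.1591 0.0422] 0.0007102264339556657
bus2 [0.7069 0.1437 0.0494] 0.006009029931064792 [0.7056 0.1491 0.0462] 0.008660611419206574
  wrist on plane [0.7035 0.1542 0.045 ]
bus3 [0.7034 0.1273 0.0386] 0.002795881748598027 [0.7035 0.1271 0.0388] 0.0028560973789596897
  wrist on plane [0.7011 0.1234 0.045 ]
bus4 [0.6213 0.1355 0.0399] 0.00033548206585338585 [0.6214 0.1351 0.0401] 0.000519410991590457
  wrist on plane [0.6209 0.1319 0.045 ]
[ 507    0   54   91 2592] [533.762   45.4637]
[386 118  38  22 158] [400.5063 124.8038]
[ 298  176   40   55 1363] [317.4784 203.6867]
```

```bash
python3 -m jog '[[[1,-3.3,-0.25,2,0],[1,-3.3,-0.25,6,0],[1,-3.3,-0.25,10,0],[1,-3.3,-0.25,13,0],[1,-3.3,-0.25,15,0],[1,-3.3,-0.25,16.5,0],[1,-3.3,-0.25,18,0],[1,-3.3,-0.25,19,0],[1,-3.3,-0.25,19.6,0],[1,-3.3,-0.25,19.6,0]]]'
python3 - <<'E'
from h import *
im=manip.grab_frame('side'); cv2.imwrite('pics/s3.png',cv2.resize(im[150:300,310:510],None,fx=4,fy=4,interpolation=cv2.INTER_CUBIC))
E
```

```text
t: 3.25
tcp_pos: [0.6581, -0.1335, 0.0349]
orientation: [[-0.795, 0.607, -0.001], [0.607, 0.795, 0.0], [0.0, -0.0, -1.0]]
ft_force: [0.2, 0.1, -0.1]
grip_width: 0.0853
```

View pics/s3.png

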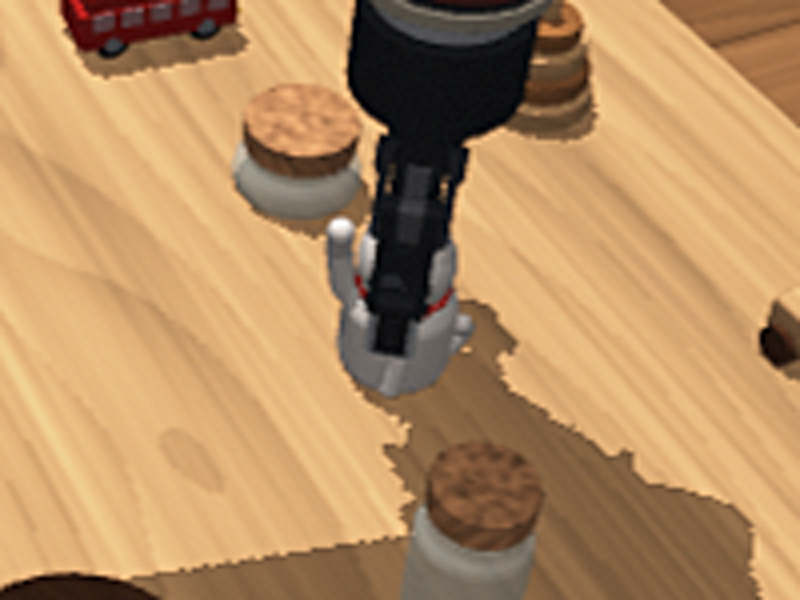

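```bash
python3 -m jog '[[[1,-0.3,-0.2,0.4,0],[1,-0.3,-0.2,0.7,0],[1,-0.3,-0.2,0.9,0],[1,-0.3,-0.2,1.0,0],[1,-0.3,-0.2,1.0,0]]]'
python3 - <<'E'
from h import *
im=manip.grab_frame('side'); cv2.imwrite('pics/s4.png',cv2.resize(im[150:300,310:510],None,fx=4,fy=4,interpolation=cv2.INTER_CUBIC))
im=manip.grab_frame('wrist'); cv2.imwrite('pics/w4.png',im)
E
```

```text
t: 3.8
tcp_pos: [0.6594, -0.137, 0.0252]
orientation: [[-0.795, 0.607, -0.0], [0.607, 0.795, 0.0], [0.0, -0.0, -1.0]]
ft_force: [-0.6, -0.9, -0.1]
grip_width: 0.0855
```

View pics/w4.png

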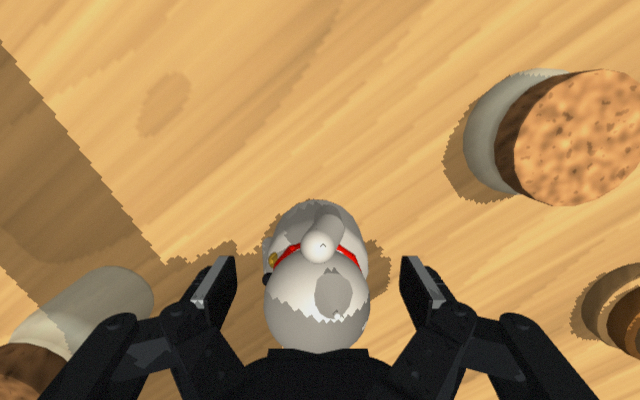

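The cat is centred between the fingers (head at u≈317, paw at (320,245)), so I'll close.

```bash
python3 -m jog '[[[0.7,0,0,0,0],[0.6,0,0,0,0],[0.5,0,0,0,0],[0,0,0,0,0],[0,0,0,0,0],[0,0,0,0,0],[0,0,0,0,0],[0,0,0,0,0]]]'
python3 - <<'E'
from h import *
im=manip.grab_frame('side'); cv2.imwrite('pics/s5.png',cv2.resize(im[150:300,310:510],None,fx=4,fy=4,interpolation=cv2.INTER_CUBIC))
E
```

```text
t: 4.7
tcp_pos: [0.6598, -0.1373, 0.0261]
orientation: [[-0.795, 0.607, 0.001], [0.607, 0.795, -0.0], [-0.001, 0.001, -1.0]]
ft_force: [-1.3, -0.4, 5.8]
grip_width: 0.0512
```

View pics/s5.png

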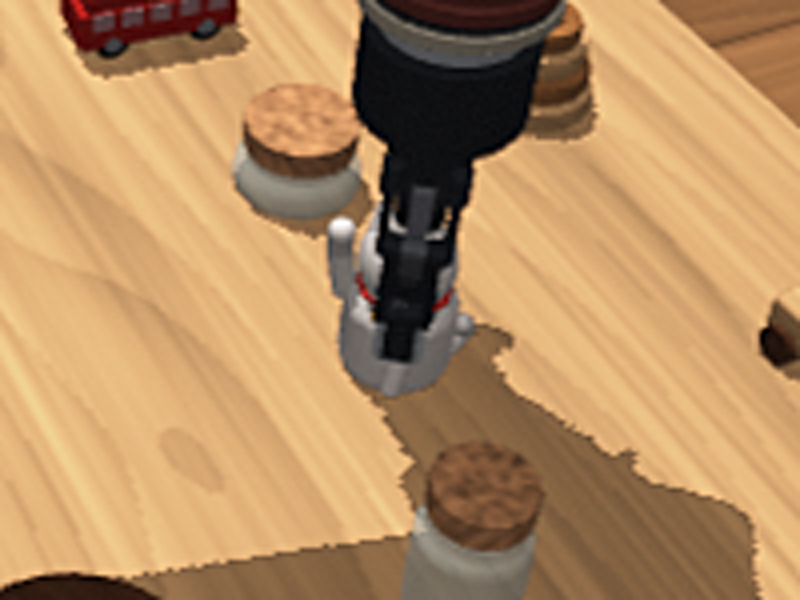

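```bash
python3 -m jog '[[[0.75,0,0,0,0],[0.8,0,0,0,0],[0.85,0,0,0.2,0],[0.85,0,0,0.3,0],[0.8,0,0,0.3,0],[0.6,0,0,0.3,0],[0.4,0,0,0.3,0],[0,0,0,0.3,0],[0,0,0,0.3,0],[0,0,0,0.3,0]]]'
python3 -m jog '[[[0,0,0,0,0],[0,0,0,-0.1,0],[0,0,0,-0.3,0],[0,0,0,-0.6,0],[0,0,0,-1,0],[0,0,0,-1,0]]]'
python3 - <<'E'
from h import *
im=manip.grab_frame('side'); cv2.imwrite('pics/s6.png',cv2.resize(im[150:300,310:510],None,fx=4,fy=4,interpolation=cv2.INTER_CUBIC))
E
```

```text
t: 5.75
tcp_pos: [0.6598, -0.1373, 0.0229]
orientation: [[-0.795, 0.607, 0.001], [0.607, 0.795, -0.0], [-0.001, 0.0, -1.0]]
ft_force: [-0.5, -0.3, 4.4]
grip_width: 0.0514
t: 6.35
tcp_pos: [0.6598, -0.1372, 0.033]
orientation: [[-0.795, 0.607, 0.001], [0.607, 0.795, -0.0], [-0.001, 0.0, -1.0]]
ft_force: [0.1, -0.8, -1.3]
grip_width: 0.0516
```

View pics/s6.png

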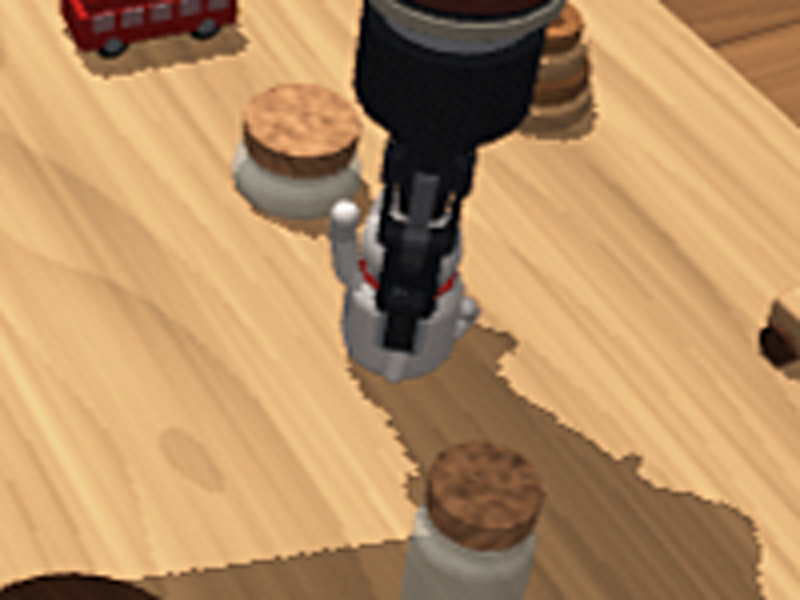

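```bash
python3 -m jog '[[[0,0,0,-1,0],[0,0,0,-2.5,0],[0,0,0,-4.5,0],[0,0,0,-6.5,0],[0,0,0,-8.5,0],[0,0,0,-10,0],[0,0,0,-11,0],[0,0,0,-11.5,0],[0,0,0,-11.5,0]]]'
python3 - <<'E'
from h import *
np.set_printoptions(precision=4,suppress=True)
s=manip.sense()
im=manip.grab_frame('wrist'); cv2.imwrite('pics/w7.png',im)
print(tomove(s,[.4368,-.2642,s['tcp_pos'][2]]), s['tcp_pos'],s['joints'])
E
```

```text
t: 7.3
tcp_pos: [0.6596, -0.1371, 0.1477]
orientation: [[-0.795, 0.607, 0.0], [0.607, 0.795, 0.0], [-0.0, 0.0, -1.0]]
ft_force: [0.6, 0.5, -0.3]
grip_width: 0.0513
[  9.9991 -23.6193  -0.011 ] [ 0.6596 -0.1371  0.1477] [-21.4145  29.2563  40.944   87.8085 -19.887   70.3699  75.2843]
```

View pics/w7.png

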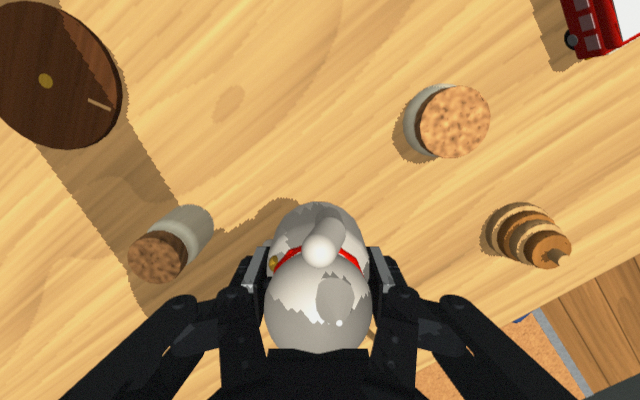

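Run:
```python
from h import *
np.set_printoptions(precision=4,suppress=True)
I=dict(orientation=np.eye(3),tcp_pos=np.zeros(3))
for p,z in(((318,303),-.037),((318,303),-.041),((318,298),-.039),((318,308),-.039),((321,249),-.050)):
    print(p,z,plane(ray('wrist',p,I),z))
im=cv2.imread('pics/w7.png'); cv2.imwrite('pics/w7z.png',cv2.resize(im[190:360,220:420],None,fx=3.5,fy=3.5,interpolation=cv2.INTER_CUBIC))
```

```text
(318, 303) -0.037 [-0.0018 -0.     -0.037 ]
(318, 303) -0.041 [ 0.0014 -0.     -0.041 ]
(318, 298) -0.039 [ 0.0024 -0.     -0.039 ]
(318, 308) -0.039 [-0.0028 -0.     -0.039 ]
(321, 249) -0.05 [ 0.0321  0.001  -0.05  ]
```

View pics/w7z.png

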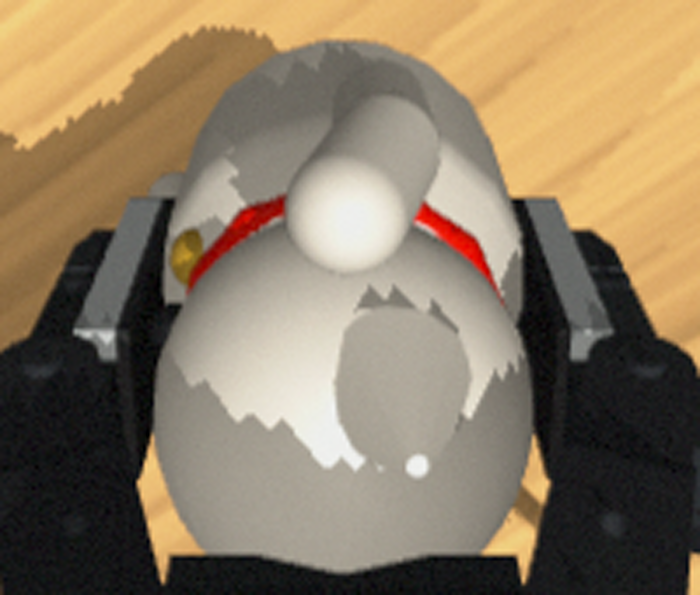

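Run:
```python
from h import *
np.set_printoptions(precision=4,suppress=True)
I=dict(orientation=np.eye(3),tcp_pos=np.zeros(3))
for x in(-.003,0,.003): print(x,[proj('wrist',[x+.027,0,z],I)[1].round(1) for z in(.015,0,-.017)], proj('wrist',[x,0,-.039],I)[1].round(1),proj('wrist',[x+.023,0,-.039],I)[1].round(1))
```

```text
-0.003 [np.float64(207.6), np.float64(217.3), np.float64(230.7)] 308.3 262.2
0 [np.float64(202.7), np.float64(212.1), np.float64(225.0)] 302.6 255.8
0.003 [np.float64(197.9), np.float64(206.8), np.float64(219.1)] 296.8 249.2
```

```bash
python3 -m jog '[[[0,0.8,-1.8,0,0],[0,2,-4.7,0,0],[0,3.5,-8.5,0,0],[0,5,-12.2,0,0],[0,6.7,-16,0,0],[0,8.2,-19.5,0,0],[0,9.3,-22,0,0],[0,9.8,-23.2,0,0],[0,10,-23.6,0,0],[0,10,-23.6,0,0]]]'
python3 - <<'E'
from h import *
np.set_printoptions(precision=4,suppress=True)
s=manip.sense()
print(tomove(s,[.4368,-.2642,.047]), s['tcp_pos'],s['joints'],s['ft_force'])
im=manip.grab_frame('wrist'); cv2.imwrite('pics/w8.png',im)
E
```

```text
t: 8.35
tcp_pos: [0.4372, -0.2636, 0.1472]
orientation: [[-0.795, 0.606, 0.0], [0.606, 0.795, 0.0], [0.0, 0.0, -1.0]]
ft_force: [0.8, 0.5, -0.8]
grip_width: 0.0512
[-0.0033 -0.0764 10.024 ] [ 0.4372 -0.2636  0.1472] [-19.08     7.7699  49.2769 111.2047  -6.5659  63.8565  85.5117] [ 0.8054  0.5355 -0.8374]
```

View pics/w8.png

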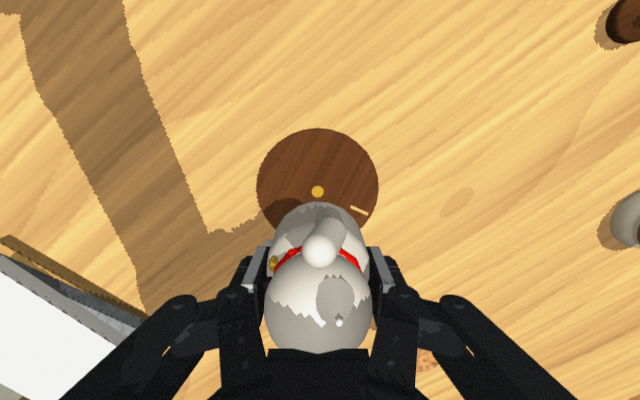

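The brass hub shows at (317.5,191), just ahead of the cat. I'll check it against the goal and then descend.

```bash
python3 - <<'E'
from h import *
s=manip.sense(); print(plane(ray('wrist',(317.5,191),s),.022))
E
python3 -m jog '[[[0,0,-0.05,1,0],[0,0,-0.05,3,0],[0,0,-0.05,5,0],[0,0,-0.05,7,0],[0,0,-0.05,8.5,0],[0,0,-0.05,9.3,0],[0,0,-0.05,9.6,0],[0,0,-0.05,9.8,0],[0,0,-0.05,9.9,0],[0,0,-0.05,9.9,0]]]'
```

```text
[ 0.43724433 -0.26326927  0.022     ]
t: 9.4
tcp_pos: [0.4368, -0.2646, 0.0488]
orientation: [[-0.795, 0.607, 0.001], [0.607, 0.795, -0.0], [-0.001, 0.0, -1.0]]
ft_force: [-0.2, 0.0, -1.1]
grip_width: 0.052
```

```bash
python3 -m jog '[[[0,0,0.05,0.1,0],[0,0,0.05,0.2,0],[0,0,0.05,0.25,0],[0,0,0.05,0.25,0]]]'; python3 -m jog '[[[0,0,0,0.06,0],[0,0,0,0.12,0],[0,0,0,0.12,0]]]'
```

```text
t: 9.8
tcp_pos: [0.4368, -0.264, 0.0458]
orientation: [[-0.795, 0.607, -0.0], [0.607, 0.795, 0.0], [0.0, -0.0, -1.0]]
ft_force: [0.6, 0.2, -0.7]
grip_width: 0.0512
t: 10.1
tcp_pos: [0.4368, -0.2641, 0.0448]
orientation: [[-0.795, 0.607, 0.0], [0.607, 0.795, 0.0], [0.0, 0.0, -1.0]]
ft_force: [-1.4, 0.6, 3.2]
grip_width: 0.0512
```

Contact (fz went from −0.7 to +3.2 N), which agrees with a top 22 mm above the board. I'll release gently.

```bash
python3 -m jog '[[[0.62,0,0,0,0],[0.65,0,0,0,0],[0.7,0,0,0,0],[0.8,0,0,0,0],[0.9,0,0,0,0],[1,0,0,0,0],[1,0,0,0,0],[1,0,0,-0.5,0],[1,0,0,-1,0],[1,0,0,-1,0]]]'
python3 -m jog '[[[1,0,0,-1,0],[1,0,0,-3,0],[1,0,0,-6,0],[1,0,0,-9,0],[1,0,0,-13,0],[1,0,0,-17,0],[1,0,0,-17,0]]]'
python3 - <<'E'
from h import *
import pickle
s=manip.sense(); pickle.dump(s,open('w9.pkl','wb'))
im=manip.grab_frame('wrist'); cv2.imwrite('pics/w9.png',im)
im=manip.grab_frame('side'); cv2.imwrite('pics/s9.png',im); im=manip.grab_frame('scene'); cv2.imwrite('pics/c9.png',im)
o=np.zeros((600,800,3),np.uint8)
a=cv2.imread('pics/c9.png')[180:280,130:240];b=cv2.imread('pics/s9.png')[240:370,270:400]
a=cv2.resize(a,(396,360),interpolation=cv2.INTER_CUBIC);b=cv2.resize(b,(396,396),interpolation=cv2.INTER_CUBIC)
o[:360,:396]=a;o[:396,400:796]=b;cv2.imwrite('pics/z9.png',o)
print(s['tcp_pos'])
E
```

```text
t: 11.1
tcp_pos: [0.4373, -0.2643, 0.0555]
orientation: [[-0.795, 0.607, 0.001], [0.607, 0.795, -0.0], [-0.001, 0.001, -1.0]]
ft_force: [-0.0, -0.3, -0.0]
grip_width: 0.085
t: 11.8
tcp_pos: [0.4388, -0.2657, 0.23]
orientation: [[-0.794, 0.607, 0.008], [0.607, 0.794, -0.002], [-0.007, 0.004, -1.0]]
ft_force: [0.3, -0.5, -0.0]
grip_width: 0.0854
[ 0.43882013 -0.26566569  0.23004078]
```

View pics/z9.png

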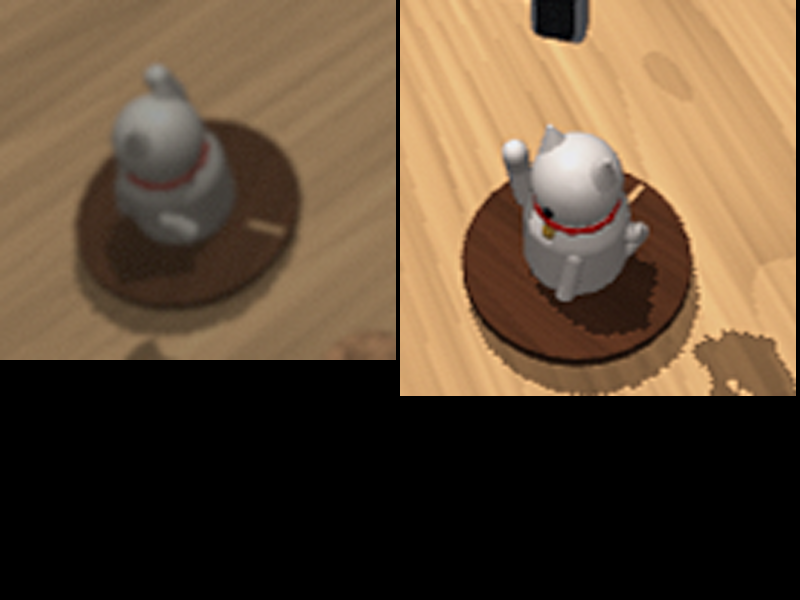

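View pics/w9.png

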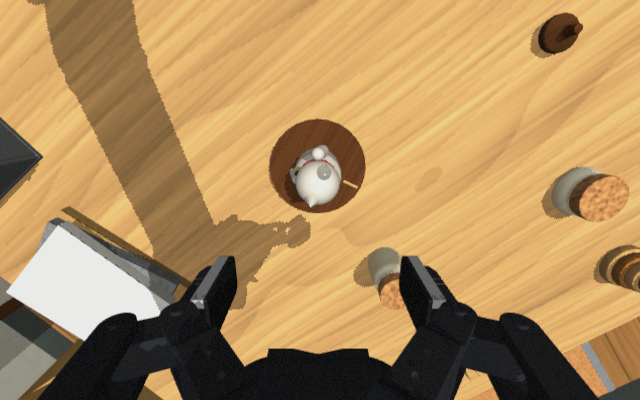

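```bash
python3 - <<'E'
from h import *
import pickle
s=pickle.load(open('w9.pkl','rb'))
X,e=tri(ray('scene',(173.9,218)),ray('side',(328,299)),ray('wrist',(318.5,182),s));print(X,e)
print(plane(ray('wrist',(318.5,182),s),.085))
print(proj('wrist',[.4368,-.264,.085],s))
E
python3 -m jog '[[[1,0.8,4.5,0,-0.1],[1,1.8,9,0,-0.2],[1,2.8,13.8,0,-0.3],[1,3.8,18.5,0,-0.4],[1,4.8,23,0,-0.5],[1,5.8,28,0,-0.548],[1,6.8,32.5,0,-0.548],[1,7.8,37,0,-0.548],[1,9.2,44,0,-0.548],[1,9.2,44,0,-0.548]]]'
python3 -m jog '[[[1,0,0,0,0],[1,0,0,0,0]]]'
python3 - <<'E'
from h import *
import pickle
s=manip.sense(); im=manip.grab_frame('wrist'); cv2.imwrite('pics/w10.png',im); pickle.dump(s,open('w10.pkl','wb')); print(s['tcp_pos'],s['joints'])
E
```

```text
[ 0.43616646 -0.26376235  0.08500898] 0.0013580729263710904
[ 0.43703461 -0.26278934  0.085     ]
[317.43609729 182.50984059]
t: 12.95
tcp_pos: [0.6303, 0.1472, 0.2217]
orientation: [[-0.995, 0.098, -0.004], [0.098, 0.995, -0.0], [0.004, -0.0, -1.0]]
ft_force: [-0.7, 0.2, -0.6]
grip_width: 0.0853
t: 13.15
tcp_pos: [0.6299, 0.1409, 0.2228]
orientation: [[-0.995, 0.104, -0.003], [0.104, 0.995, -0.002], [0.002, -0.002, -1.0]]
ft_force: [-0.2, -0.1, -0.4]
grip_width: 0.0854
[0.62988123 0.14085337 0.2227888 ] [-41.14170562  20.7327544   32.1803567   86.43317788 -11.09792266
  76.23322646  76.0840576 ]
```

View pics/w10.png

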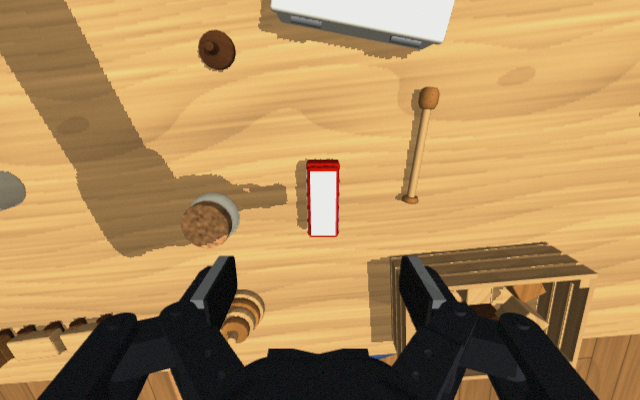

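Bus is upright in the image: red outline u 307–340, v 160–237. The mallet runs from its head (429,97) to its knob (410,199). I'll measure both.

Run:
```python
from h import *
import pickle
np.set_printoptions(precision=4,suppress=True)
s=pickle.load(open('w10.pkl','rb'))
im=cv2.imread('pics/w10.png'); 
B,G,Rr=[im[...,i].astype(int) for i in range(3)]
hsv=cv2.cvtColor(im,cv2.COLOR_BGR2HSV)
white=((hsv[...,1]<50)&(hsv[...,2]>180)).astype(np.uint8); white[:150]=0; white[250:]=0; white[:,:295]=0; white[:,360:]=0
red=((Rr>90)&(G<70)&(B<70)).astype(np.uint8); red[:150]=0; red[250:]=0; red[:,:295]=0; red[:,360:]=0
for n,m,z in(('white',white,.045),('all',cv2.morphologyEx(red|white,cv2.MORPH_CLOSE,np.ones((5,5),np.uint8)),.045)):
    c=max(cv2.findContours(m,0,1)[0],key=cv2.contourArea); r=cv2.minAreaRect(c); bp=cv2.boxPoints(r)
    W=np.array([plane(ray('wrist',p,s),z) for p in bp]); print(n,r,'\n',bp,'\n',W,W.mean(0),[np.linalg.norm(W[i]-W[i-1]) for i in range(4)])
cv2.imwrite('pics/w10z.png',cv2.resize(im[80:250,290:450],None,fx=3.5,fy=3.5,interpolation=cv2.INTER_CUBIC))
for n,p in(('malH',(429,97)),('malK',(410.5,199))): print(n,plane(ray('wrist',p,s),.011))
```

```text
white ((322.5, 203.0), (62.0, 25.0), 90.0) 
 [[310. 172.]
 [335. 172.]
 [335. 234.]
 [310. 234.]] 
 [[0.6211 0.132  0.045 ]
 [0.624  0.1604 0.045 ]
 [0.7017 0.1539 0.045 ]
 [0.6985 0.1233 0.045 ]] [0.6613 0.1424 0.045 ] [np.float64(0.07794459935917497), np.float64(0.028585003252086127), np.float64(0.07793309947339883), np.float64(0.03075737133680941)]
all ((322.5, 198.0), (76.0, 33.0), 90.0) 
 [[306. 160.]
 [339. 160.]
 [339. 236.]
 [306. 236.]] 
 [[0.6069 0.129  0.045 ]
 [0.6107 0.1661 0.045 ]
 [0.7049 0.1586 0.045 ]
 [0.7007 0.1181 0.045 ]] [0.6558 0.1429 0.045 ] [np.float64(0.09449696112808985), np.float64(0.037223356927334014), np.float64(0.09447890215375358), np.float64(0.04069950600650372)]
malH [0.5543 0.2779 0.011 ]
malK [0.678  0.2565 0.011 ]
```

View pics/w10z.png

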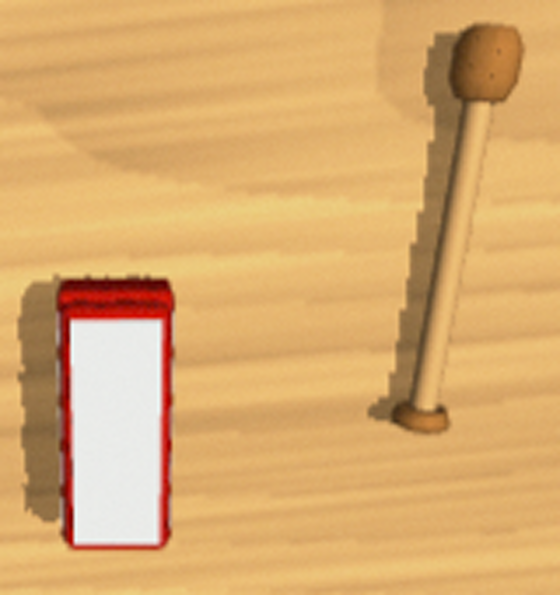

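```bash
python3 -m jog '[[[1,-1,0.15,3,0],[1,-2.5,0.35,7,0],[1,-3.2,0.45,11,0],[1,-3.2,0.45,15,0],[1,-3.2,0.45,18,0],[1,-3.2,0.45,19.5,0],[1,-3.2,0.45,20.5,0],[1,-3.2,0.45,21,0],[1,-3.2,0.45,21,0]]]'
python3 - <<'E'
from h import *
s=manip.sense(); print(tomove(s,[.6625,.1422,.004]))
im=manip.grab_frame('wrist'); cv2.imwrite('pics/w11.png',im)
E
```

```text
t: 14.1
tcp_pos: [0.6633, 0.1425, 0.0154]
orientation: [[-0.995, 0.104, 0.001], [0.104, 0.995, 0.0], [-0.001, 0.0, -1.0]]
ft_force: [-0.3, 0.3, 0.1]
grip_width: 0.0852
[ 0.0755034  -0.03919599  1.1362534 ]
```

View pics/w11.png

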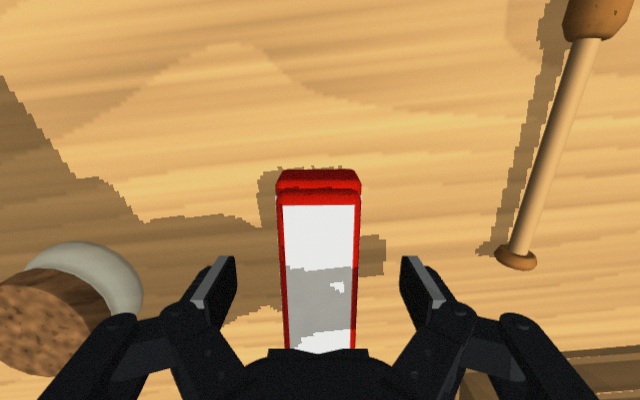

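```bash
python3 -m jog '[[[1,0,0,0.5,0],[1,0,0,0.9,0],[1,0,0,1.1,0],[0.7,0,0,1.1,0],[0.5,0,0,1.1,0],[0.3,0,0,1.1,0],[0,0,0,1.1,0],[0,0,0,1.1,0],[0,0,0,1.1,0],[0,0,0,1.1,0]]]'
python3 -m jog '[[[0,0,0,0,0],[0,0,0,-0.2,0],[0,0,0,-0.6,0],[0,0,0,-1,0],[0,0,0,-1,0]]]'
python3 - <<'E'
from h import *
im=manip.grab_frame('wrist'); cv2.imwrite('pics/w12.png',im)
im=manip.grab_frame('side'); cv2.imwrite('pics/s12.png',cv2.resize(im[60:200,260:460],None,fx=4,fy=4,interpolation=cv2.INTER_CUBIC))
E
```

```text
t: 15.15
tcp_pos: [0.6632, 0.1428, 0.004]
orientation: [[-0.995, 0.104, 0.001], [0.104, 0.995, 0.0], [-0.001, 0.0, -1.0]]
ft_force: [-0.1, 0.2, 4.0]
grip_width: 0.0392
t: 15.65
tcp_pos: [0.6631, 0.1427, 0.0142]
orientation: [[-0.995, 0.104, 0.001], [0.104, 0.995, 0.0], [-0.001, 0.0, -1.0]]
ft_force: [-0.1, -0.1, -0.4]
grip_width: 0.0393
```

View pics/w12.png

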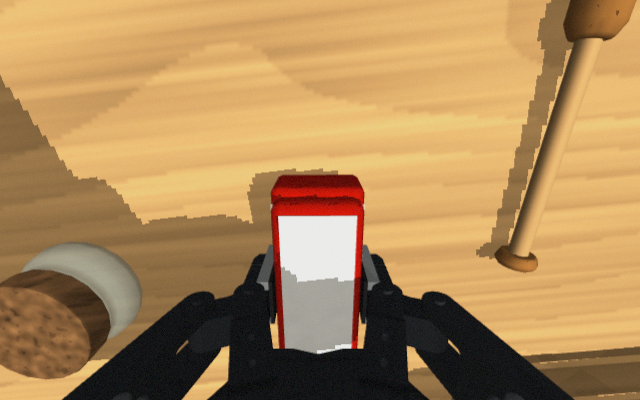

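View pics/s12.png

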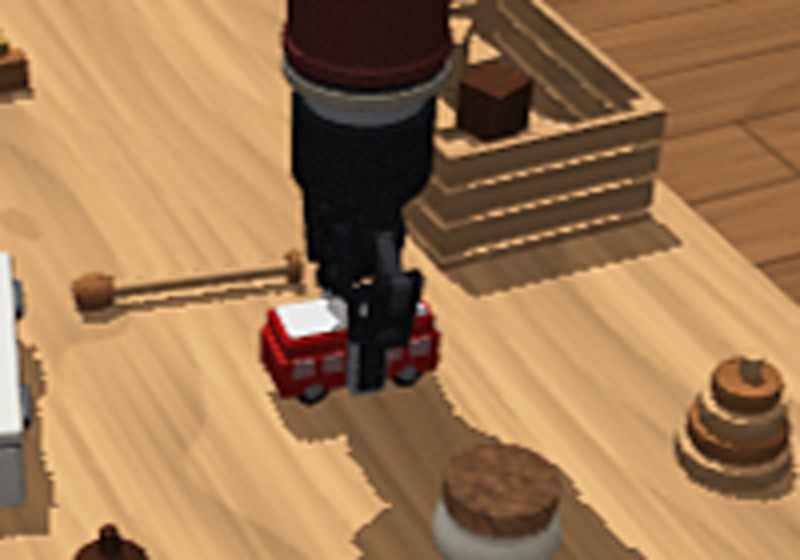

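Run:
```python
from h import *
I=dict(orientation=np.eye(3),tcp_pos=np.zeros(3))
for d in(-.003,0,.003): print(d,[proj('wrist',[d+.0475,0,-(h-.004)],I)[1].round(1) for h in(.005,.010,.02,.03)],[proj('wrist',[d+.039,0,-.041],I)[1].round(1)])
im=cv2.imread('pics/w12.png'); cv2.imwrite('pics/w12z.png',cv2.resize(im[165:235,250:390],None,fx=5,fy=5,interpolation=cv2.INTER_CUBIC))
```

```text
-0.003 [np.float64(181.2), np.float64(183.8), np.float64(189.6), np.float64(196.3)] [np.float64(229.2)]
0 [np.float64(175.4), np.float64(177.9), np.float64(183.3), np.float64(189.6)] [np.float64(222.1)]
0.003 [np.float64(169.6), np.float64(171.9), np.float64(176.9), np.float64(182.8)] [np.float64(214.8)]
```

View pics/w12z.png

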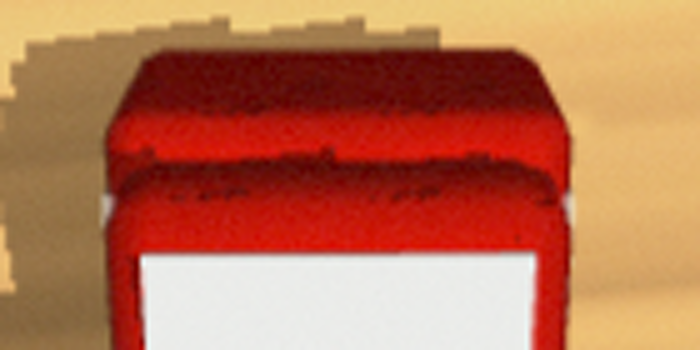

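```bash
python3 -m jog '[[[0,0,0,-1,0],[0,0,0,-3,0],[0,0,0,-5.5,0],[0,0,0,-8,0],[0,1,-1.5,-9.5,0.1],[0,3,-4.5,-10,0.22],[0,5.5,-8,-10,0.35],[0,8,-12,-10,0.48],[0,10,-15,-10,0.6],[0,10,-15,-10,0.6]]]'
python3 - <<'E'
from h import *
s=manip.sense(); print(tomove(s,[.4367,-.1279,.11]),s['tcp_pos'],s['joints'],'spin',np.degrees(np.arctan2(s['orientation'][1][1],s['orientation'][0][1])))
E
```

```text
t: 16.75
tcp_pos: [0.545, -0.001, 0.1143]
orientation: [[-0.756, 0.655, -0.001], [0.655, 0.756, 0.0], [0.001, -0.0, -1.0]]
ft_force: [0.8, -0.2, -0.9]
grip_width: 0.0389
[ -0.13025094 -16.68377371   0.43133797] [ 0.54501798 -0.00099734  0.11425007] [-41.19568055  14.92115358  42.35092004 108.41217348 -11.46913016
  61.00537046  54.8787222 ] spin 49.07195071565778
```

```bash
python3 -m jog '[[[0,0,-1.5,0,0.08],[0,0,-4,0,0.2],[0,0,-7,0,0.34],[0,0,-10,0,0.48],[0,-0.1,-13,0,0.62],[0,-0.1,-15,0,0.74],[0,-0.1,-16.3,0,0.82],[0,-0.1,-16.7,0,0.856],[0,-0.1,-16.7,0,0.856],[0,-0.1,-16.7,0,0.856]]]'
python3 - <<'E'
from h import *
s=manip.sense(); print(tomove(s,[.4367,-.1279,.006]),s['tcp_pos'],s['joints'],'spin',np.degrees(np.arctan2(s['orientation'][1][1],s['orientation'][0][1])))
im=manip.grab_frame('wrist'); cv2.imwrite('pics/w13.png',im)
E
```

```text
t: 17.75
tcp_pos: [0.4411, -0.1237, 0.1141]
orientation: [[-0.013, 1.0, 0.001], [1.0, 0.013, 0.0], [0.0, 0.001, -1.0]]
ft_force: [1.1, 0.4, -1.2]
grip_width: 0.0393
[-0.41934663 -0.45463212 10.80613036] [ 0.44110684 -0.12367723  0.11406594] [-42.44801804   1.36503508  54.26566341 119.96926052  -1.31854173
  59.19949212  13.23146963] spin 0.7470740969984889
```

View pics/w13.png

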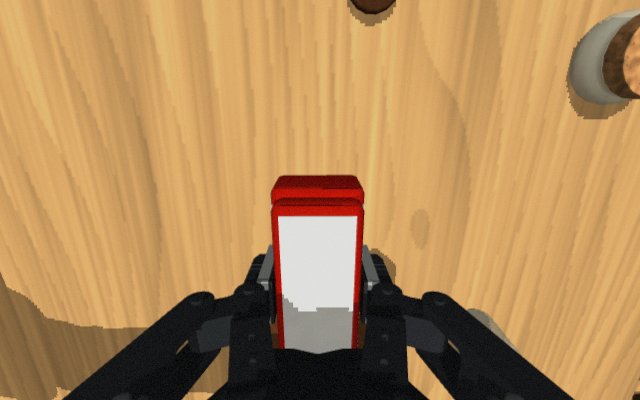

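```bash
python3 -m jog '[[[0,-0.2,-0.2,1,0.013],[0,-0.42,-0.45,3,0.013],[0,-0.42,-0.45,5.5,0.013],[0,-0.42,-0.45,7.5,0.013],[0,-0.42,-0.45,9,0.013],[0,-0.42,-0.45,9.7,0.013],[0,-0.42,-0.45,10,0.013],[0,-0.42,-0.45,10,0.013],[0,-0.42,-0.45,10,0.013]]]'
python3 - <<'E'
from h import *
s=manip.sense(); print(tomove(s,[.4367,-.1279,.005]),s['tcp_pos'],'spin',np.degrees(np.arctan2(s['orientation'][1][1],s['orientation'][0][1])))
im=manip.grab_frame('scene'); cv2.imwrite('pics/c14.png',cv2.resize(im[140:300,130:330],None,fx=4,fy=3.7,interpolation=cv2.INTER_CUBIC));cv2.imwrite('pics/c14r.png',im)
im=manip.grab_frame('side'); cv2.imwrite('pics/s14r.png',im); cv2.imwrite('pics/s14.png',cv2.resize(im[210:370,230:430],None,fx=4,fy=3.7,interpolation=cv2.INTER_CUBIC))
E
```

```text
t: 18.7
tcp_pos: [0.4365, -0.1284, 0.0141]
orientation: [[0.002, 1.0, 0.001], [1.0, -0.002, 0.0], [0.0, 0.001, -1.0]]
ft_force: [0.5, -0.3, 0.3]
grip_width: 0.039
[0.05068917 0.01629521 0.9136968 ] [ 0.43652785 -0.12840674  0.01413681] spin -0.11719793633124478
```

View pics/s14.png

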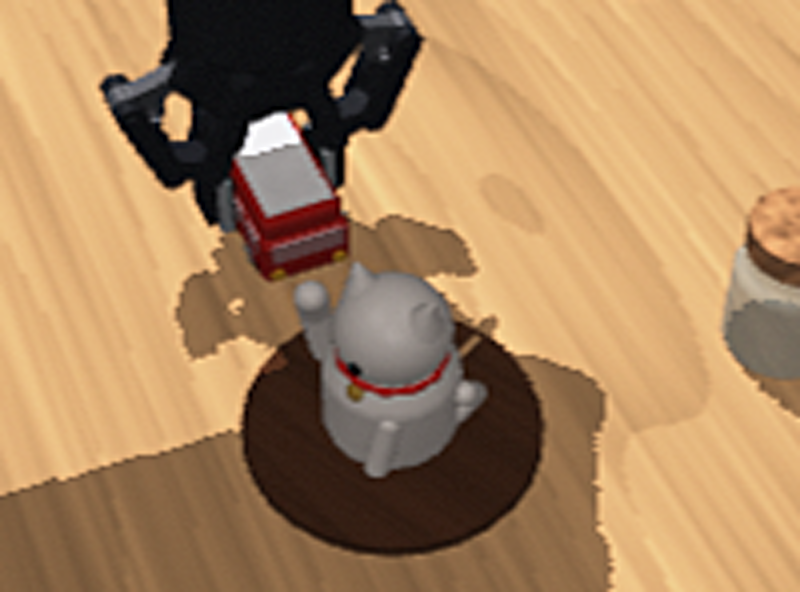

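View pics/c14.png

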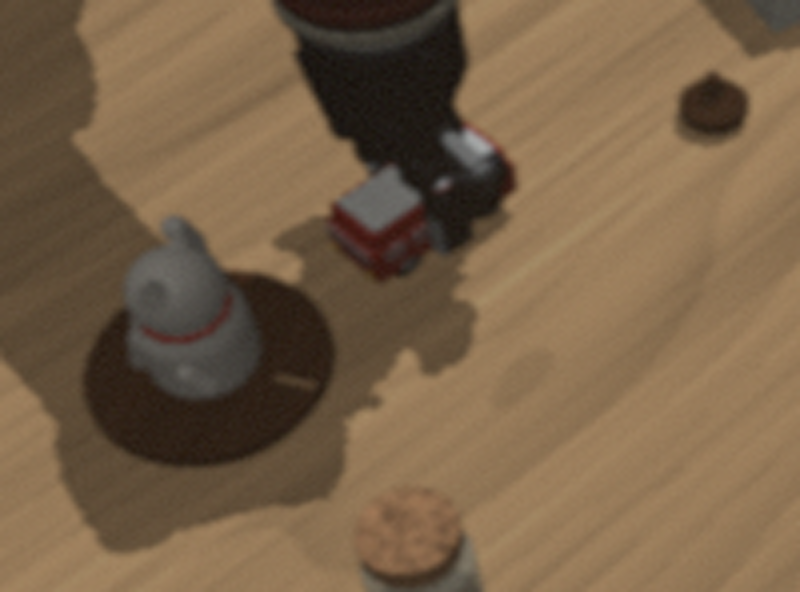

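Run:
```python
from h import *
print(tri(ray('scene',(226.25,215.7)),ray('side',(316.75,278.9))))
print('exp proj',[ (proj('scene',[.4565,-.1746,z]),proj('side',[.4565,-.1746,z])) for z in(.015,.02)])
```

```text
(array([ 0.45561015, -0.17113322,  0.01692627]), np.float64(0.0016806928518950856))
exp proj [(array([225.04724103, 218.28614994]), array([317.40576704, 280.13752576])), (array([224.67347551, 216.85863982]), array([317.39769261, 278.28879093]))]
```

```bash
python3 -m jog '[[[0,0.05,0,0.3,0],[0,0.05,0,0.6,0],[0,0.05,0,0.8,0],[0,0.05,0,0.93,0],[0,0.05,0,0.93,0]]]'; python3 -m jog '[[[0,0,0,0.05,0],[0,0,0,0.1,0],[0,0,0,0.1,0]]]'
```

```text
t: 19.3
tcp_pos: [0.4359, -0.1279, 0.0041]
orientation: [[0.002, 1.0, -0.0], [1.0, -0.002, -0.0], [-0.0, -0.0, -1.0]]
ft_force: [0.3, 0.0, -1.3]
grip_width: 0.039
t: 19.6
tcp_pos: [0.4361, -0.1279, 0.0038]
orientation: [[0.002, 1.0, -0.0], [1.0, -0.002, 0.001], [0.001, -0.0, -1.0]]
ft_force: [-3.5, 0.2, 10.9]
grip_width: 0.039
```

Contact on the board. I'll release, rise and look from above.

```bash
python3 -m jog '[[[0.48,0,0,0,0],[0.52,0,0,0,0],[0.6,0,0,0,0],[0.8,0,0,0,0],[1,0,0,0,0],[1,0,0,0,0],[1,0,0,-0.5,0],[1,0,0,-2,0],[1,0,0,-4,0],[1,0,0,-7,0]]]'
python3 -m jog '[[[1,0,0,-4,0],[1,0,0,-8,0],[1,-1,3,-12,0],[1,-2,5,-15,0],[1,-3,5,-15,0],[1,-3,5,-15,0],[1,-3,5,-15,0]]]'
python3 - <<'E'
from h import *
import pickle
s=manip.sense(); im=manip.grab_frame('wrist'); cv2.imwrite('pics/w15.png',im); pickle.dump(s,open('w15.pkl','wb')); print(s['tcp_pos'],s['joints'])
E
```

```text
t: 20.6
tcp_pos: [0.4351, -0.128, 0.0735]
orientation: [[0.002, 1.0, -0.002], [1.0, -0.002, -0.001], [-0.001, -0.002, -1.0]]
ft_force: [1.0, 0.5, -0.7]
grip_width: 0.0856
t: 21.3
tcp_pos: [0.4852, -0.1579, 0.2228]
orientation: [[0.003, 1.0, -0.001], [1.0, -0.003, 0.0], [0.0, -0.001, -1.0]]
ft_force: [0.0, 0.7, -0.6]
grip_width: 0.085
[ 0.48523366 -0.157876    0.22282755] [-44.44195954   2.54395993  60.17732589 105.92962148  -2.29806297
  72.88993119  16.21629568]
```

View pics/w15.png

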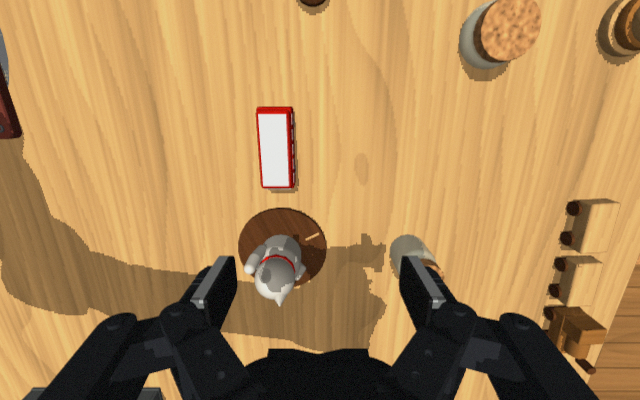

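Run:
```python
from h import *
import pickle
np.set_printoptions(precision=4,suppress=True)
s=pickle.load(open('w15.pkl','rb'))
im=cv2.imread('pics/w15.png'); hsv=cv2.cvtColor(im,cv2.COLOR_BGR2HSV)
B,G,Rr=[im[...,i].astype(int) for i in range(3)]
white=((hsv[...,1]<50)&(hsv[...,2]>180)).astype(np.uint8); roi=np.zeros_like(white); roi[95:200,245:305]=1
red=((Rr>80)&(G<70)&(B<70)).astype(np.uint8)
for n,m in(('white',white*roi),('all',cv2.morphologyEx((red|white)*roi,cv2.MORPH_CLOSE,np.ones((5,5),np.uint8)))):
    c=max(cv2.findContours(m,0,1)[0],key=cv2.contourArea); r=cv2.minAreaRect(c);bp=cv2.boxPoints(r);print(n,r,bp.tolist())
    for z in (.045,.02): 
        W=np.array([plane(ray('wrist',p,s),z) for p in bp]);print(z,W[:,:2].tolist(),W.mean(0))
cv2.imwrite('pics/w15z.png',cv2.resize(im[95:300,225:345],None,fx=2.9,fy=2.9,interpolation=cv2.INTER_CUBIC))
# roof corners from quad
```

```text
white ((273.6517639160156, 149.42800903320312), (72.67070007324219, 27.072175979614258), 86.42366790771484) [[257.87548828125, 114.00778198242188], [284.89495849609375, 112.31906127929688], [289.42803955078125, 184.84823608398438], [262.4085693359375, 186.53695678710938]]
0.045 [[0.4215164294022544, -0.08695644273880322], [0.45056383243983716, -0.0852858101339432], [0.4526879498407148, -0.16583750405193592], [0.42118427009219184, -0.16781652429755328]] [ 0.4365 -0.1265  0.045 ]
0.02 [[0.4164822008444758, -0.08783590372942235], [0.4477983826578146, -0.08603478456123383], [0.45008840654162596, -0.1728780555016502], [0.4161240978728795, -0.17501164926023316]] [ 0.4326 -0.1304  0.02  ]
all ((275.564453125, 146.9979248046875), (81.08684539794922, 37.10972213745117), 88.15238952636719) [[255.71205139160156, 107.07381439208984], [292.8025207519531, 105.8773422241211], [295.4168701171875, 186.92202758789062], [258.3263854980469, 188.11849975585938]]
0.045 [[0.4197034718491366, -0.07987859350991934], [0.4592258035078825, -0.0787535837615054], [0.4595728749865005, -0.16835418766026505], [0.41630260058112295, -0.16972354174567666]] [ 0.4387 -0.1242  0.045 ]
0.02 [[0.4145276402842823, -0.08020523144480038], [0.45713690632816883, -0.07899235159535134], [0.4575110861993457, -0.17559130740038664], [0.410861140294074, -0.1770676163650849]] [ 0.435 -0.128  0.02 ]
```

View pics/w15z.png

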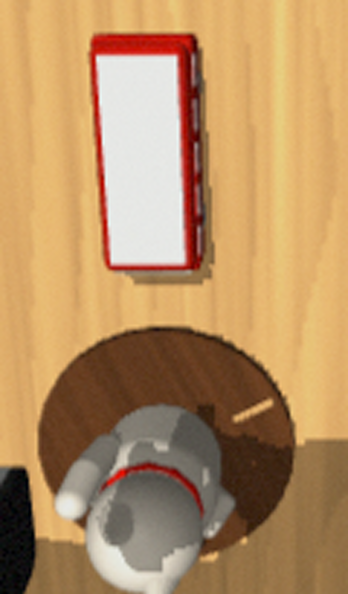

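Run:
```python
from h import *
import pickle
np.set_printoptions(precision=4,suppress=True)
s=pickle.load(open('w15.pkl','rb'))
im=cv2.imread('pics/w15.png'); hsv=cv2.cvtColor(im,cv2.COLOR_BGR2HSV)
print([plane(ray('wrist',(u,207.8),s),.022) for u in(276,280,284)])
# ellipse from dark plate edge rays on upper arc
pts=[]
g=cv2.cvtColor(im,cv2.COLOR_BGR2GRAY).astype(int)
for u in range(245,322,2):
    col=g[198:250,u]; d=np.diff(col); k=np.argmin(d)
    if d[k]<-15: pts.append(plane(ray('wrist',(u,198+k+.5),s),.022)[:2])
pts=np.array(pts); A=np.c_[2*pts,np.ones(len(pts))]; x=np.linalg.lstsq(A,(pts**2).sum(1),rcond=None)[0]; print('centre',x[:2],'r',np.sqrt(x[2]+x[0]**2+x[1]**2),len(pts))
# tall jar cork now in w15 + prior
```

```text
[array([ 0.4321, -0.2027,  0.022 ]), array([ 0.4372, -0.2027,  0.022 ]), array([ 0.4423, -0.2027,  0.022 ])]
centre [ 0.4372 -0.2536] r 0.05250058412899803 39
```

```bash
python3 -m jog '[[[1,-2,2.5,0,0.15],[1,-4,5,0,0.3],[1,-6,7.5,0,0.45],[1,-8,10,0,0.6],[1,-10,12.5,0,0.75],[1,-11.4,14.5,0,0.9],[1,-11.4,14.5,0,1.05],[1,-11.4,14.5,0,1.2],[1,-11.4,14.5,0,1.35],[1,-11.4,14.5,0,1.5]]]'
python3 -m jog '[[[1,0,0,0,0.07],[1,0,0,0,0.07],[1,0,0,0,0.07]]]'
python3 - <<'E'
from h import *
import pickle
s=manip.sense(); im=manip.grab_frame('wrist'); cv2.imwrite('pics/w16.png',im); pickle.dump(s,open('w16.pkl','wb')); print(s['tcp_pos'],s['joints'])
E
```

```text
t: 22.35
tcp_pos: [0.6303, -0.2714, 0.2224]
orientation: [[0.998, 0.062, -0.001], [0.062, -0.998, 0.001], [-0.001, -0.001, -1.0]]
ft_force: [0.4, -0.1, 0.7]
grip_width: 0.0853
t: 22.65
tcp_pos: [0.6305, -0.2717, 0.2228]
orientation: [[1.0, 0.001, -0.001], [0.001, -1.0, 0.001], [-0.001, -0.001, -1.0]]
ft_force: [1.0, -0.3, -0.0]
grip_width: 0.0854
[ 0.63051575 -0.27165383  0.22276611] [-23.44872971  40.94968923  71.54536133  81.02972317 -38.59866931
  85.06229345 -43.24414442]
```

View pics/w16.png

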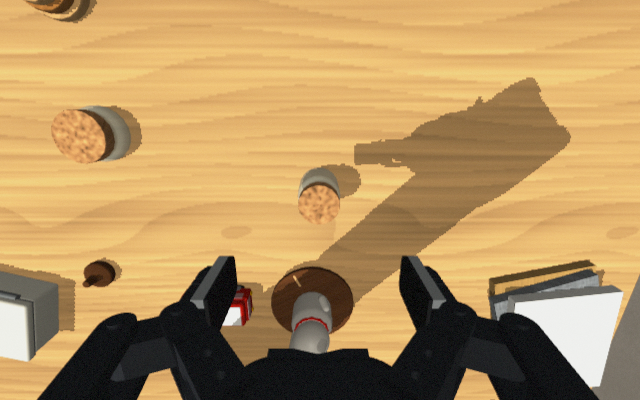

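Cork disc at ~(319,204), with the jar body above it to v≈168. I'll fit it.

Run:
```python
from h import *
import pickle
np.set_printoptions(precision=4,suppress=True)
s=pickle.load(open('w16.pkl','rb'))
im=cv2.imread('pics/w16.png'); cv2.imwrite('pics/w16z.png',cv2.resize(im[155:240,280:370],None,fx=6,fy=6,interpolation=cv2.INTER_CUBIC))
for p,z in(((319,203.5),.08),((319,203.5),.075)): print(plane(ray('wrist',p,s),z))
# expected silhouette of base far edge
for x in(.608,.611,.614): print(x,proj('wrist',[x+.025,-.27,.005],s),proj('wrist',[x,-.27,.08],s))
```

```text
[ 0.6128 -0.2737  0.08  ]
[ 0.611  -0.2738  0.075 ]
0.608 [315.8864 169.1232] [315.4675 207.7644]
0.611 [315.8863 166.8203] [315.4661 205.1058]
0.614 [315.8862 164.5052] [315.4646 202.4301]
```

View pics/w16z.png

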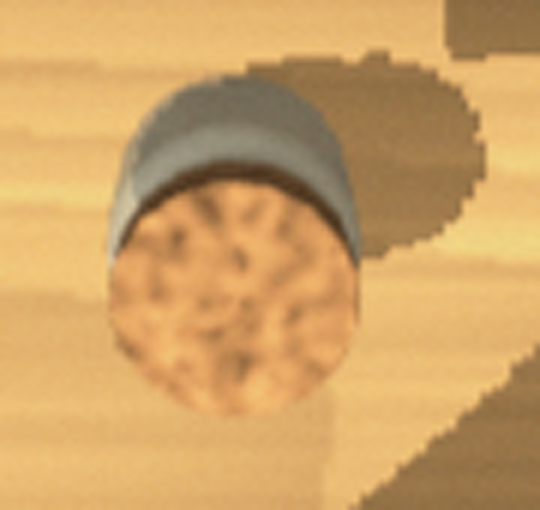

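```bash
python3 -m jog '[[[1,-1,0.1,2,0],[1,-1.95,0.2,6,0],[1,-1.95,0.2,10,0],[1,-1.95,0.2,13,0],[1,-1.95,0.2,15.5,0],[1,-1.95,0.2,17.5,0],[1,-1.95,0.2,18.8,0],[1,-1.95,0.2,19.3,0],[1,-1.95,0.2,19.3,0],[1,-1.95,0.2,19.3,0]]]'
python3 - <<'E'
from h import *
s=manip.sense(); print(tomove(s,[.611,-.2737,.020]),s['joints'])
im=manip.grab_frame('wrist'); cv2.imwrite('pics/w17.png',im)
E
```

```text
t: 23.7
tcp_pos: [0.6118, -0.2746, 0.0314]
orientation: [[1.0, -0.001, 0.001], [-0.001, -1.0, -0.001], [0.001, 0.001, -1.0]]
ft_force: [0.8, -0.6, 0.1]
grip_width: 0.0851
[-0.07938265 -0.09534825  1.14228027] [-21.72146396  48.33807386  63.6046636   94.44832255 -46.44957582
  67.42666279 -36.6157832 ]
```

View pics/w17.png

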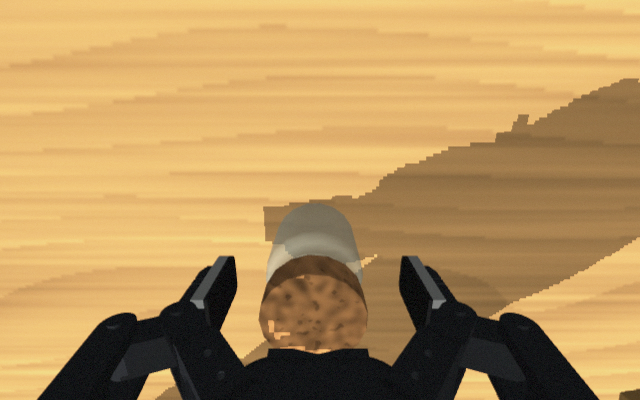

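```bash
python3 -m jog '[[[1,-0.08,-0.1,0.5,0],[1,-0.08,-0.1,0.9,0],[1,-0.08,-0.1,1.1,0],[0.8,-0.08,-0.1,1.1,0],[0.6,-0.08,-0.1,1.1,0],[0.4,-0.08,-0.1,1.1,0],[0,-0.08,-0.1,1.1,0],[0,-0.08,-0.1,1.1,0],[0,-0.08,-0.1,1.1,0],[0,-0.08,-0.1,1.1,0]]]'
python3 -m jog '[[[0,0,0,0,0],[0,0,0,-0.2,0],[0,0,0,-0.6,0],[0,0,0,-1.5,0],[0,0,0,-3,0],[0,0,0,-5,0],[0,0,0,-7,0],[0,0,0,-9,0],[0,0,0,-10,0],[0,0,0,-10,0]]]'
python3 - <<'E'
from h import *
s=manip.sense(); print(tomove(s,[.5117,-.1268,.12]),s['joints'])
im=manip.grab_frame('wrist'); cv2.imwrite('pics/w18.png',im)
im=manip.grab_frame('side'); cv2.imwrite('pics/s18.png',cv2.resize(im[120:340,290:510],None,fx=2.7,fy=2.7,interpolation=cv2.INTER_CUBIC))
E
```

```text
t: 24.75
tcp_pos: [0.6107, -0.2734, 0.0198]
orientation: [[1.0, -0.001, 0.001], [-0.001, -1.0, -0.0], [0.001, 0.0, -1.0]]
ft_force: [-0.1, 0.6, 6.9]
grip_width: 0.0486
t: 25.75
tcp_pos: [0.6113, -0.2737, 0.1215]
orientation: [[1.0, -0.001, 0.003], [-0.001, -1.0, -0.001], [0.003, 0.001, -1.0]]
ft_force: [-0.2, -1.4, -1.9]
grip_width: 0.0482
[ -9.97211136 -14.67903125   0.10797578] [-24.09236715  43.54690037  68.66801263  90.75382761 -41.74221332
  74.7844906  -39.41830472]
```

View pics/w18.png

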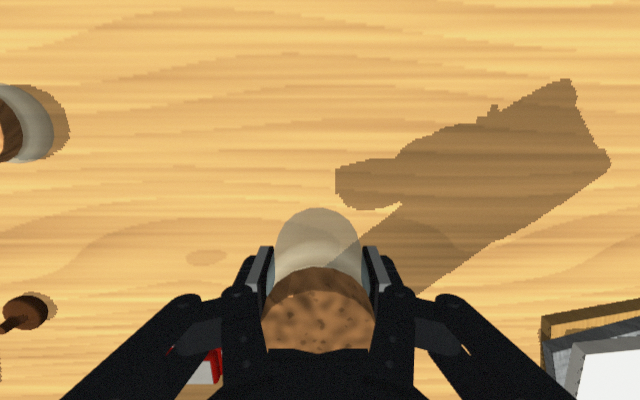

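View pics/s18.png

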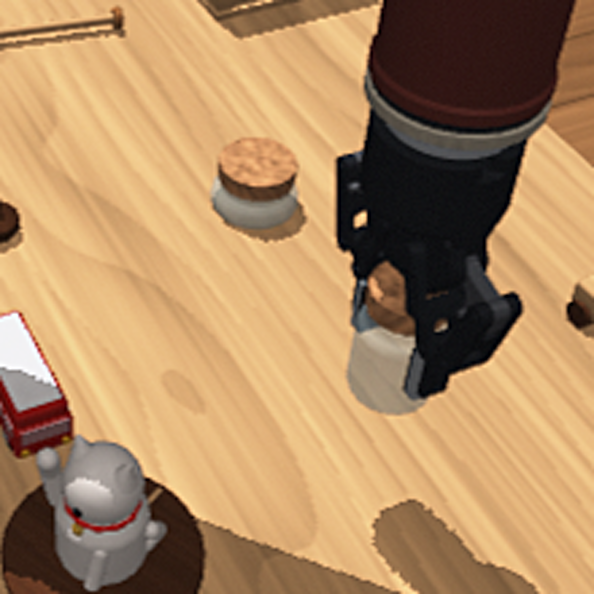

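```bash
python3 - <<'E'
from h import *
I=dict(orientation=np.eye(3),tcp_pos=np.zeros(3))
for d in(-.003,0,.003): print(d,[proj('wrist',[d+.025,0,z],I)[1].round(1) for z in(.02,.017,.014)])
E
python3 -m jog '[[[0,-0.8,-1.2,0,0],[0,-2,-3,0,0],[0,-4,-6,0,0],[0,-6,-9,0,0],[0,-8,-12,0,0],[0,-9.5,-14,0,0],[0,-10,-14.65,0,0],[0,-10,-14.65,0,0],[0,-10,-14.65,0,0]]]'
python3 - <<'E'
from h import *
s=manip.sense(); print(tomove(s,[.5115,-.127,.021]),s['tcp_pos'],s['joints'])
E
```

```text
-0.003 [np.float64(209.3), np.float64(211.1), np.float64(212.9)]
0 [np.float64(204.7), np.float64(206.4), np.float64(208.1)]
0.003 [np.float64(200.0), np.float64(201.6), np.float64(203.3)]
t: 26.75
tcp_pos: [0.5111, -0.127, 0.1195]
orientation: [[1.0, -0.001, 0.001], [-0.001, -1.0, -0.0], [0.001, 0.0, -1.0]]
ft_force: [0.1, -0.6, -2.2]
grip_width: 0.0482
[ 2.95587936e-02 -3.09042594e-03  9.84529296e+00] [ 0.51114159 -0.12700889  0.11945273] [-53.12178757  27.35650531  77.95780663 111.34252631 -29.57384087
  65.59876973 -53.51854001]
```

```bash
python3 -m jog '[[[0,0.12,0,1,0],[0,0.12,0,2.5,0],[0,0.12,0,4,0],[0,0.12,0,4,0]]]'
python3 -c "
from h import *
s=manip.sense(); print(tomove(s,[.5123,-.127,.021]),s['joints'])"
```

```text
t: 27.15
tcp_pos: [0.5102, -0.1267, 0.0767]
orientation: [[1.0, -0.002, -0.004], [-0.002, -1.0, -0.0], [-0.004, 0.0, -1.0]]
ft_force: [-0.5, -0.1, -1.7]
grip_width: 0.048
[0.22978588 0.02459011 5.57010919] [-49.18807659  29.94292372  73.11652921 113.46198163 -32.76754009
  61.61183953 -51.4958097 ]
```

```bash
python3 -m jog '[[[0,0.05,0,1,0],[0,0.05,0,2.5,0],[0,0.05,0,3.8,0],[0,0.05,0,4.6,0],[0,0.05,0,5,0],[0,0.05,0,5,0],[0,0.05,0,5,0]]]'
python3 - <<'E'
from h import *
s=manip.sense(); print(tomove(s,[.5123,-.127,.020]),s['tcp_pos'],s['joints'])
im=manip.grab_frame('side'); cv2.imwrite('pics/s19.png',cv2.resize(im[180:360,230:450],None,fx=3.3,fy=3.3,interpolation=cv2.INTER_CUBIC))
im=manip.grab_frame('scene'); cv2.imwrite('pics/c19.png',cv2.resize(im[130:290,130:330],None,fx=3.7,fy=3.7,interpolation=cv2.INTER_CUBIC))
E
```

```text
t: 27.85
tcp_pos: [0.5126, -0.1267, 0.0296]
orientation: [[1.0, -0.001, 0.0], [-0.001, -1.0, -0.0], [0.0, 0.0, -1.0]]
ft_force: [0.2, 0.7, -1.5]
grip_width: 0.0484
[-0.02896634  0.02796364  0.96086202] [ 0.51258634 -0.12671889  0.02960868] [-44.85015753  33.08419345  67.64363371 115.25716539 -37.03904146
  56.932026   -48.70509202]
```

View pics/s19.png

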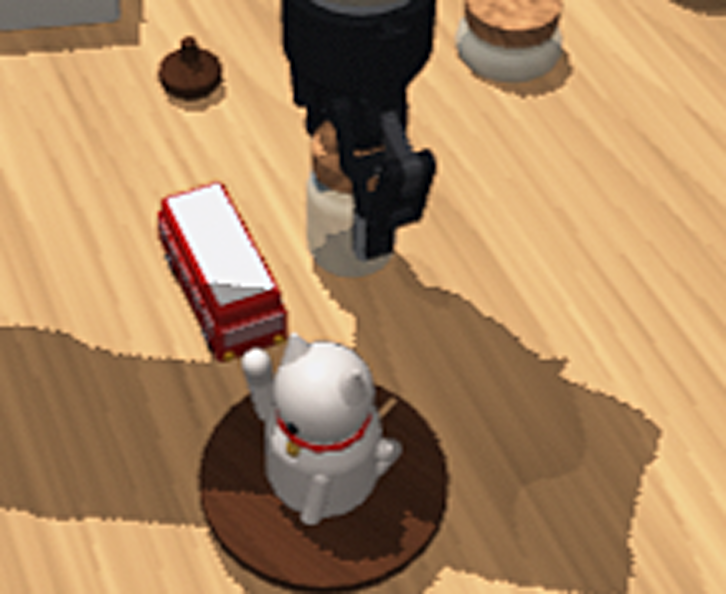

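View pics/c19.png

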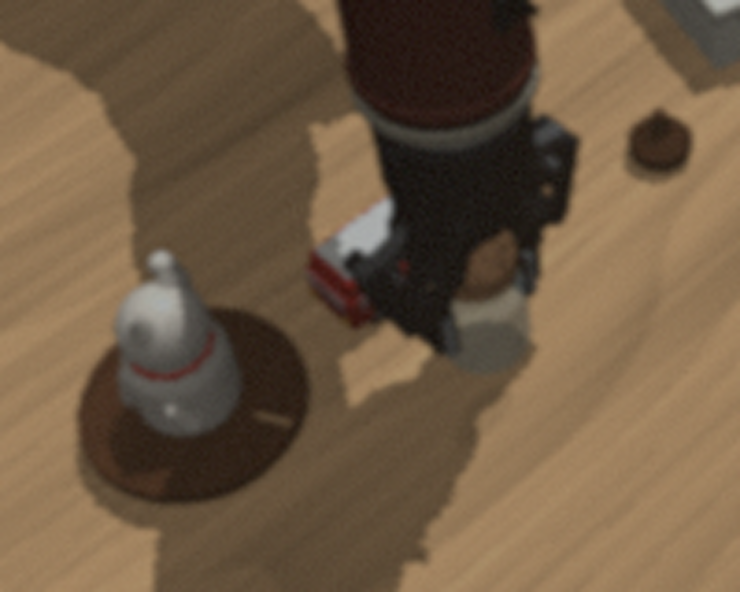

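The jar is clear of the bus and level, so I'll lower it to contact.

```bash
python3 -m jog '[[[0,0,0,0.3,0],[0,0,0,0.6,0],[0,0,0,0.8,0],[0,0,0,0.9,0],[0,0,0,0.92,0]]]'; python3 -m jog '[[[0,0,0,0.05,0],[0,0,0,0.08,0],[0,0,0,0.08,0]]]'
```

```text
t: 28.45
tcp_pos: [0.5123, -0.1266, 0.02]
orientation: [[1.0, -0.001, -0.0], [-0.001, -1.0, -0.0], [-0.0, 0.0, -1.0]]
ft_force: [-0.6, 0.1, -2.2]
grip_width: 0.0482
t: 28.75
tcp_pos: [0.5124, -0.1266, 0.0198]
orientation: [[1.0, -0.001, 0.0], [-0.001, -1.0, 0.0], [0.0, -0.0, -1.0]]
ft_force: [-3.0, 1.2, 5.6]
grip_width: 0.0487
```

```bash
python3 -m jog '[[[0.58,0,0,0,0],[0.62,0,0,0,0],[0.68,0,0,0,0],[0.8,0,0,0,0],[1,0,0,0,0],[1,0,0,0,0],[1,0,0,-0.5,0],[1,0,0,-2,0],[1,0,0,-4,0],[1,0,0,-6,0]]]'
python3 -m jog '[[[1,0,0,-2,0],[1,0,0,-4,0],[1,0,0,-5,-0.15],[1,2,0,-6,-0.3],[1,4,0,-7,-0.45],[1,6,0,-9,-0.6],[1,6,0,-11,-0.75],[1,6,0,-13,-0.9],[1,6,0,-14,-1.05],[1,6,0,-14,-1.2]]]'
python3 - <<'E'
from h import *
import pickle
s=manip.sense(); print(s['tcp_pos'],s['joints'],np.degrees(np.arctan2(s['orientation'][1][1],s['orientation'][0][1])))
for n in('wrist','side','scene'):
    im=manip.grab_frame(n); cv2.imwrite(f'pics/{n}20.png',im)
pickle.dump(s,open('w20.pkl','wb'))
E
```

```text
t: 29.75
tcp_pos: [0.5123, -0.1269, 0.081]
orientation: [[1.0, -0.002, 0.0], [-0.002, -1.0, -0.0], [0.0, 0.0, -1.0]]
ft_force: [0.4, 0.3, -0.4]
grip_width: 0.0856
t: 30.75
tcp_pos: [0.5729, -0.1277, 0.2222]
orientation: [[0.359, 0.933, 0.003], [0.933, -0.359, -0.001], [0.001, 0.003, -1.0]]
ft_force: [0.5, 0.3, -0.4]
grip_width: 0.0848
[ 0.57294466 -0.12770712  0.22220483] [-39.3907412   18.0045025   58.78144936  96.10936602 -15.92711603
  74.71810065   1.32006712] -21.032049630490896
```

View pics/wrist20.png

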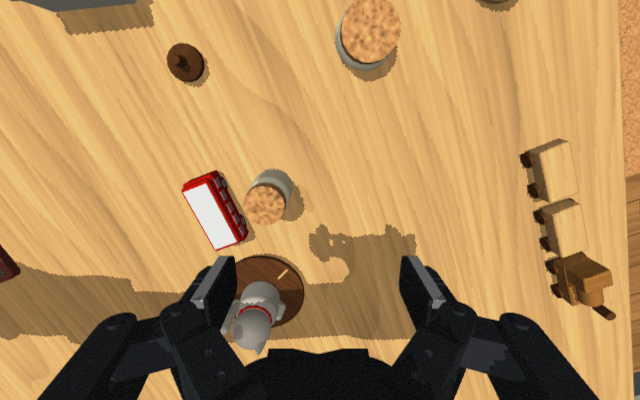

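View pics/side20.png

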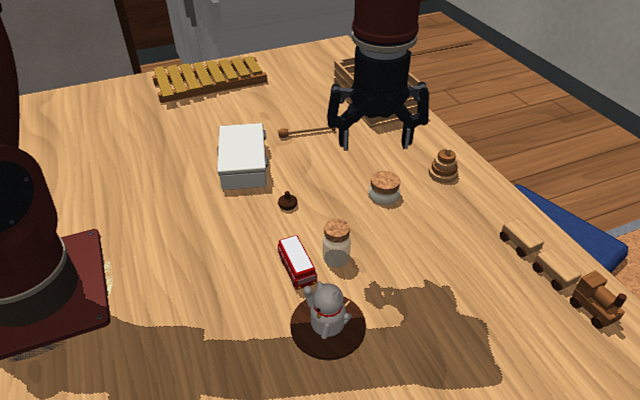

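```bash
python3 - <<'E'
from h import *
import pickle
s=pickle.load(open('w20.pkl','rb')); np.set_printoptions(precision=4,suppress=True)
print('cork',plane(ray('wrist',(265,204),s),.08), 'exp px',proj('wrist',[.5115,-.127,.08],s))
print('cork tri',tri(ray('wrist',(265,204),s),ray('side',(337,231))))
E
python3 -m jog '[[[1,3.8,-1.4,0,-0.15],[1,8,-3,0,-0.3],[1,12,-4.4,0,-0.45],[1,16,-5.8,0,-0.6],[1,20,-7.2,0,-0.75],[1,24,-8.7,0,-0.9],[1,28,-10.1,0,-1.05],[1,32,-11.5,0,-1.2],[1,36,-13,0,-1.35],[1,37.7,-13.6,0,-1.5]]]'
python3 -m jog '[[[1,0,0,0,-0.13],[1,0,0,0,-0.263],[1,0,0,0,-0.263],[1,0,0,0,-0.263]]]'
python3 - <<'E'
from h import *
import pickle
s=manip.sense(); im=manip.grab_frame('wrist'); cv2.imwrite('pics/w21.png',im); pickle.dump(s,open('w21.pkl','wb')); print(s['tcp_pos'],s['joints'])
E
```

```text
cork [ 0.5155 -0.1256  0.08  ] exp px [262.1027 206.4181]
cork tri (array([ 0.5126, -0.1284,  0.07  ]), np.float64(0.0002549190516479846))
t: 31.9
tcp_pos: [0.5812, 0.2792, 0.2185]
orientation: [[-0.906, 0.423, -0.002], [0.423, 0.906, 0.0], [0.001, -0.0, -1.0]]
ft_force: [-0.7, -0.8, 0.3]
grip_width: 0.0856
t: 32.3
tcp_pos: [0.5827, 0.2736, 0.2192]
orientation: [[-0.983, 0.186, -0.0], [0.186, 0.983, -0.001], [0.0, -0.001, -1.0]]
ft_force: [0.6, 0.2, -0.5]
grip_width: 0.0854
[0.58271605 0.27360343 0.21919544] [-53.87263213  20.53279887  32.28208761  87.12147757 -11.12656754
  75.60087862  58.83723062]
```

View pics/w21.png

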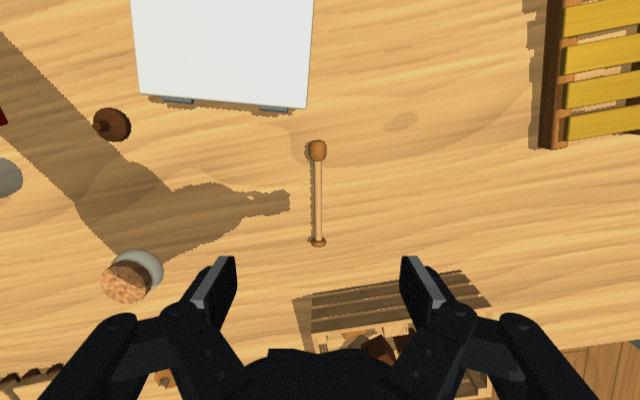

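Mallet lies vertically in the picture: head (318,151), knob (318,242). That is already in line with tool x.

Run:
```python
from h import *
import pickle
np.set_printoptions(precision=4,suppress=True)
s=pickle.load(open('w21.pkl','rb'))
im=cv2.imread('pics/w21.png'); cv2.imwrite('pics/w21z.png',cv2.resize(im[130:255,280:360],None,fx=4.7,fy=4.7,interpolation=cv2.INTER_CUBIC))
for p,z in(((318,140.5),.011),((318,161),.011),((318,247),.008),((318,196),.011)): 
    X=plane(ray('wrist',p,s),z); print(p,X,tomove(s,X))
s1=pickle.load(open('w10.pkl','rb'))
print('tri head',tri(ray('wrist',(317.7,151),s),ray('wrist',(429,97),s1)),'knob',tri(ray('wrist',(318,241),s),ray('wrist',(410.5,198),s1)))
```

```text
(318, 140.5) [0.5442 0.2806 0.011 ] [ 3.9147 -0.0129 20.8202]
(318, 161) [0.5687 0.276  0.011 ] [ 1.4141 -0.0097 20.8198]
(318, 247) [0.6872 0.2538 0.008 ] [-10.6393   0.0057  21.1177]
(318, 196) [0.6135 0.2676 0.011 ] [-3.1348 -0.004  20.819 ]
tri head (array([0.5553, 0.2777, 0.0128]), np.float64(0.0010067202636865472)) knob (array([0.6759, 0.256 , 0.0128]), np.float64(9.969992811068073e-05))
```

View pics/w21z.png

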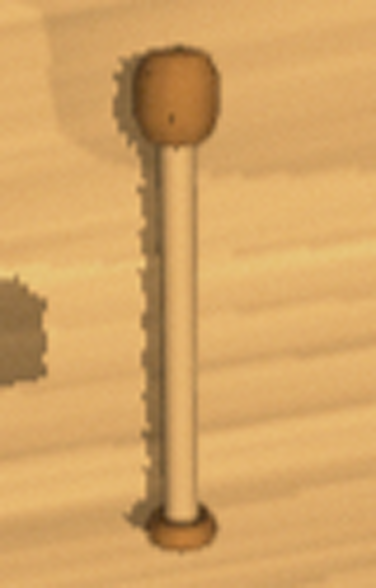

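```bash
python3 -m jog '[[[1,-1,0,3,0],[1,-2.4,0,7,0],[0.7,-2.4,0,11,0],[0.5,-2.4,0,15,0],[0.5,-2.4,0,18,0],[0.5,-2.4,0,19.8,0],[0.5,-2.4,0,20.6,0],[0.5,-2.4,0,20.9,0],[0.5,-2.4,0,20.9,0],[0.5,-2.4,0,20.9,0]]]'
python3 - <<'E'
from h import *
s=manip.sense(); print(tomove(s,[.606,.269,.004]),s['tcp_pos'])
im=manip.grab_frame('wrist'); cv2.imwrite('pics/w22.png',im)
E
```

```text
t: 33.35
tcp_pos: [0.6073, 0.2701, 0.0119]
orientation: [[-0.984, 0.179, 0.002], [0.179, 0.984, 0.001], [-0.002, 0.001, -1.0]]
ft_force: [-0.4, -0.3, -1.0]
grip_width: 0.0423
[ 0.10749064 -0.13399328  0.78870729] [0.60728231 0.27011635 0.01189089]
```

View pics/w22.png

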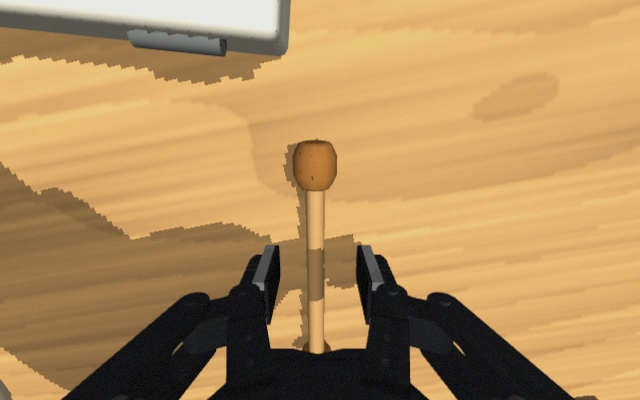

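```bash
python3 -m jog '[[[0.5,0,-0.05,0.4,0],[0.5,0,-0.05,0.7,0],[0.4,0,-0.05,0.8,0],[0.3,0,-0.05,0.8,0],[0.2,0,-0.05,0.8,0],[0.1,0,-0.05,0.8,0],[0,0,-0.05,0.8,0],[0,0,-0.05,0.8,0],[0,0,-0.05,0.8,0],[0,0,-0.05,0.8,0]]]'
python3 -m jog '[[[0,0,0,0,0],[0,0,0,-0.3,0],[0,0,0,-1,0],[0,0,0,-2.5,0],[0,0,0,-4.5,0],[0,0,0,-6.5,0],[0,0,0,-8.5,0],[0,0,0,-10,0],[0,0,0,-10,0],[0,0,0,-10,0]]]'
python3 - <<'E'
from h import *
s=manip.sense(); print(s['tcp_pos'],s['joints'])
im=manip.grab_frame('wrist'); cv2.imwrite('pics/w23.png',im)
im=manip.grab_frame('side'); cv2.imwrite('pics/s23.png',cv2.resize(im[60:200,200:400],None,fx=3.5,fy=3.5,interpolation=cv2.INTER_CUBIC))
E
```

```text
t: 34.4
tcp_pos: [0.6064, 0.2692, 0.0025]
orientation: [[-0.984, 0.179, 0.0], [0.179, 0.984, 0.0], [-0.0, 0.0, -1.0]]
ft_force: [-1.0, -0.6, 3.2]
grip_width: 0.0074
t: 35.4
tcp_pos: [0.6061, 0.2693, 0.1024]
orientation: [[-0.984, 0.179, 0.0], [0.179, 0.984, 0.0], [-0.0, 0.0, -1.0]]
ft_force: [-0.5, -0.4, -1.5]
grip_width: 0.0076
[0.60613376 0.26931968 0.10236899] [-50.50746844  28.15518362  30.49388763  91.59915217 -15.4039417
  64.45388808  63.40757508]
```

View pics/w23.png

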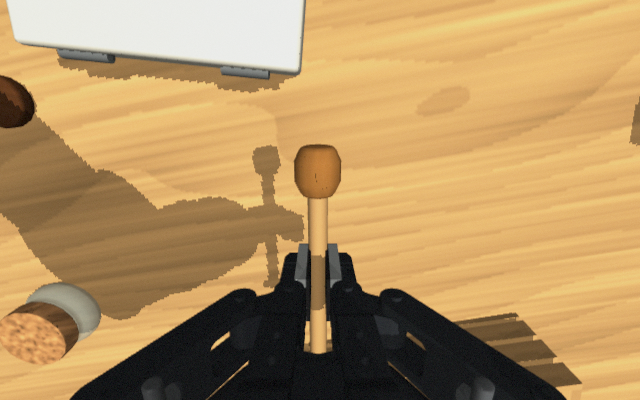

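View pics/s23.png

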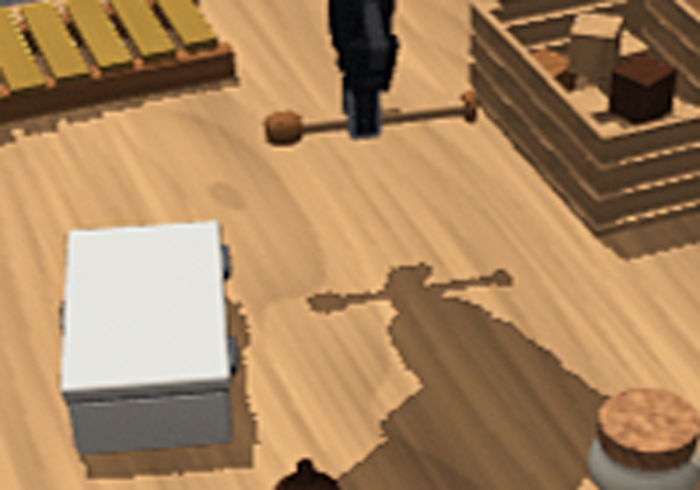

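Run:
```python
from h import *
import pickle
np.set_printoptions(precision=4,suppress=True)
I=dict(orientation=np.eye(3),tcp_pos=np.zeros(3))
print('head end tool x',plane(ray('wrist',(318,145),I),-.0085), 'head inner',plane(ray('wrist',(318,198),I),-.0085))
s=pickle.load(open('w1.pkl','rb'))
im=cv2.imread('pics/w1.png'); cv2.imwrite('pics/w1z.png',cv2.resize(im[135:280,215:400],None,fx=4.2,fy=4.2,interpolation=cv2.INTER_CUBIC))
W=np.array([plane(ray('wrist',p,s),.055) for p in((228,199),(358,148),(386,221),(264,267))]); print(W,W.mean(0))
s2=manip.sense()
W=[plane(ray('wrist',p,s2),.055) for p in((14,44),(299,74),(305,0))]; print(W)
```

```text
head end tool x [ 0.0638 -0.0003 -0.0085] head inner [ 0.0379 -0.0003 -0.0085]
[[0.3649 0.145  0.055 ]
 [0.4099 0.3002 0.055 ]
 [0.5023 0.2762 0.055 ]
 [0.4599 0.1177 0.055 ]] [0.4342 0.2098 0.055 ]
[array([0.4604, 0.1132, 0.055 ]), array([0.5062, 0.275 , 0.055 ]), array([0.4692, 0.286 , 0.055 ])]
```

View pics/w1z.png

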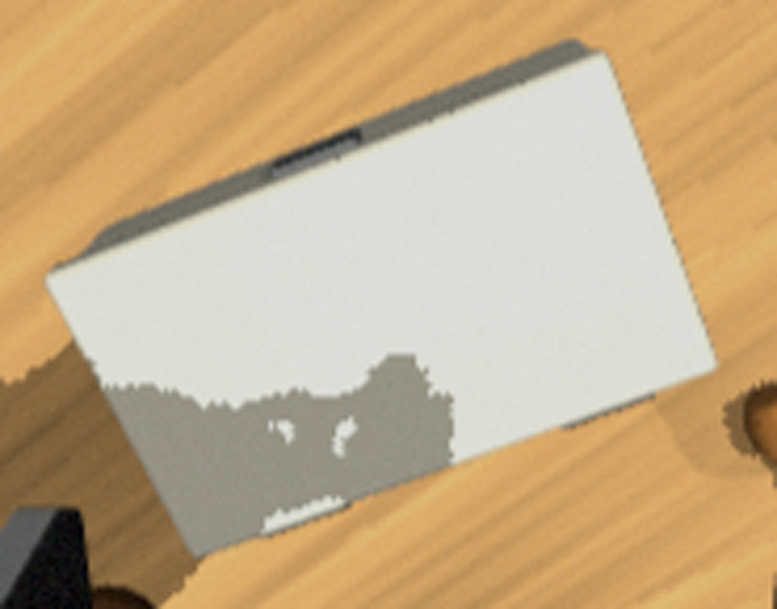

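```bash
python3 -m jog '[[[0,1,-0.8,-2,0.1],[0,3,-2.3,-4,0.24],[0,5,-3.8,-6,0.38],[0,7.5,-5.8,-8,0.52],[0,10,-7.7,-10,0.66],[0,12.5,-9.6,-10,0.8],[0,14.5,-11,-10,0.94],[0,15.5,-12,-10,1.08],[0,16,-12.3,-10,1.22],[0,16,-12.3,-10,1.35]]]'
python3 -m jog '[[[0,0,0,0,0.12],[0,0,0,0,0.24],[0,0,0,0,0.323],[0,0,0,0,0.323],[0,0,0,0,0.323]]]'
python3 - <<'E'
from h import *
import pickle
s=manip.sense(); im=manip.grab_frame('wrist'); cv2.imwrite('pics/w24.png',im); pickle.dump(s,open('w24.pkl','wb')); print(s['tcp_pos'],s['joints'],s['qd'])
E
```

```text
t: 36.5
tcp_pos: [0.4256, 0.1764, 0.2017]
orientation: [[-0.036, 0.999, -0.001], [0.999, 0.036, 0.0], [0.0, -0.001, -1.0]]
ft_force: [0.1, 0.3, -0.6]
grip_width: 0.0075
t: 37.0
tcp_pos: [0.4266, 0.1766, 0.2018]
orientation: [[0.276, 0.961, -0.001], [0.961, -0.276, -0.001], [-0.001, -0.0, -1.0]]
ft_force: [-0.2, 0.3, -0.3]
grip_width: 0.0077
[0.42655359 0.17664447 0.20183235] [-67.22184701  -4.41111702  37.98906908 112.86026372   2.89556507
  70.69604961 -46.29081825] [-0.27200564 -0.13661229  0.05437043 -0.22199091 -0.0658623   0.06864678
  0.09062423]
```

View pics/w24.png

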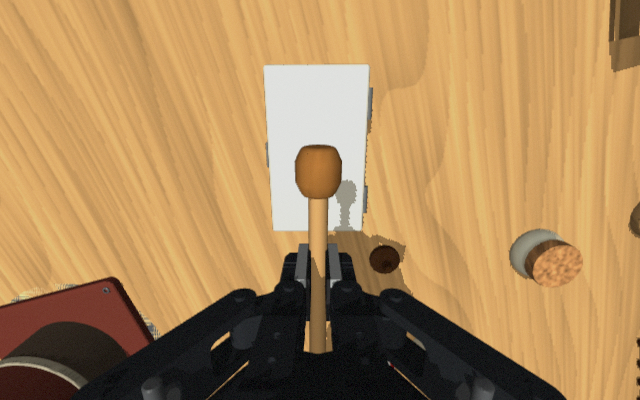

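The lid is aligned with the tool: corners ~(263,65), (369,66), (362,231) and (273,230).

Run:
```python
from h import *
import pickle
np.set_printoptions(precision=4,suppress=True)
s=pickle.load(open('w24.pkl','rb'))
im=cv2.imread('pics/w24.png'); cv2.imwrite('pics/w24z.png',cv2.resize(im[55:240,250:385],None,fx=3.2,fy=3.2,interpolation=cv2.INTER_CUBIC))
W=np.array([plane(ray('wrist',p,s),.055) for p in((263.5,65),(369,65.5),(362,231),(273,230.5))])
print(W); C=W.mean(0); print(C,[np.linalg.norm(W[i]-W[i-1]) for i in range(4)])
d=(W[0]+W[1]-W[2]-W[3]); print('az',np.degrees(np.arctan2(d[1],d[0])),'toolx az',np.degrees(np.arctan2(s['orientation'][1][0],s['orientation'][0][0])))
# height check: tri corners with scene/side
sc=lambda a:ray('scene',(140+a[0]/2.4,85+a[1]/2.4)); si=lambda b:ray('side',(200+b[0]/2.3,110+b[1]/2.3)); w=lambda p:ray('wrist',p,s)
for n,a,b,c in(('A',(392,62),(42,141),(273,230.5)),('B',(439,113),(151,136),(362,231)),('C',(584,57),(145,33),(369,65.5)),('D',(529,4),(46,35),(263.5,65))):
    print(n,*tri(sc(a),si(b),w(c)))
```

```text
[[0.4109 0.3008 0.055 ]
 [0.504  0.2737 0.055 ]
 [0.4599 0.1126 0.055 ]
 [0.3653 0.1403 0.055 ]]
[0.435  0.2069 0.055 ] [np.float64(0.16683210224301703), np.float64(0.09702909227608761), np.float64(0.16702939301712114), np.float64(0.0985949394197824)]
az 74.42070964506006 toolx az 73.9849163684851
A [0.3663 0.1392 0.0496] 0.002598966173430505
B [0.4583 0.1113 0.0531] 0.004338116865454179
C [0.5041 0.2727 0.0509] 0.0029233344360786746
D [0.4105 0.2999 0.0525] 0.002036612431230376
```

View pics/w24z.png

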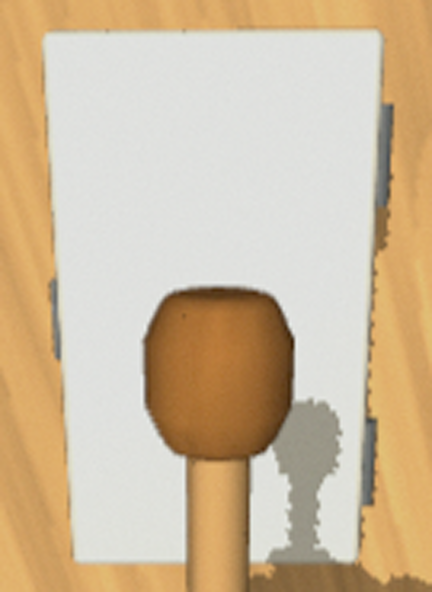

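Run:
```python
from h import *
s=manip.sense(); print(tomove(s,[.4366,.2124,.068]))
```

```text
[ 3.71903333 -0.02253346 13.39105521]
```

```bash
python3 -m jog '[[[0,1,0,1.5,0],[0,2.5,0,4,0],[0,3.5,0,7,0],[0,3.7,0,9.5,0],[0,3.7,0,11.5,0],[0,3.7,0,12.7,0],[0,3.7,0,13.2,0],[0,3.7,0,13.4,0],[0,3.7,0,13.4,0],[0,3.7,0,13.4,0]]]'
python3 - <<'E'
from h import *
s=manip.sense(); print(tomove(s,[.4366,.2124,.0575]),s['tcp_pos'],s['ft_force'])
im=manip.grab_frame('side'); cv2.imwrite('pics/s25.png',cv2.resize(im[80:220,170:350],None,fx=4,fy=4,interpolation=cv2.INTER_CUBIC))
E
```

```text
t: 38.05
tcp_pos: [0.4376, 0.2127, 0.0691]
orientation: [[0.278, 0.961, 0.001], [0.961, -0.278, 0.001], [0.001, 0.001, -1.0]]
ft_force: [0.1, 0.4, -1.5]
grip_width: 0.0075
[-0.05867095 -0.08893872  1.16307349] [0.43760655 0.21270398 0.06913201] [ 0.08569009  0.44063848 -1.47748824]
```

View pics/s25.png

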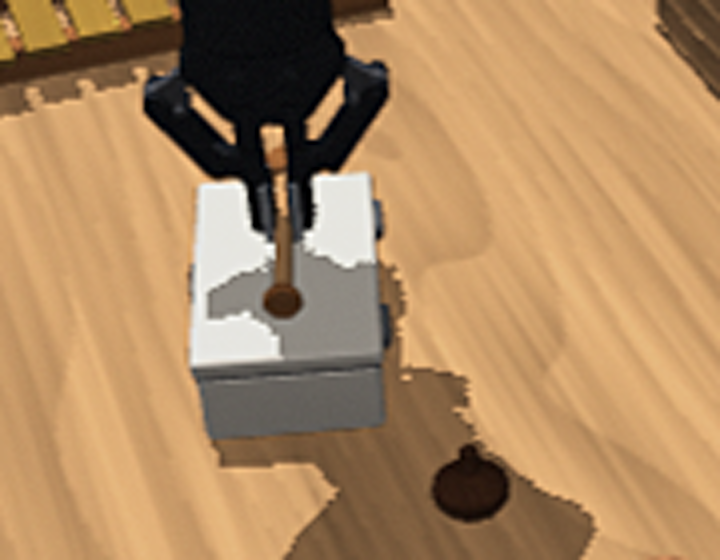

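```bash
python3 -m jog '[[[0,-0.05,-0.08,0.3,0],[0,-0.05,-0.08,0.6,0],[0,-0.05,-0.08,0.8,0],[0,-0.05,-0.08,0.95,0],[0,-0.05,-0.08,0.95,0]]]'; python3 -m jog '[[[0,0,0,0.08,0],[0,0,0,0.15,0],[0,0,0,0.15,0]]]'
```

```text
t: 38.6
tcp_pos: [0.4361, 0.212, 0.0586]
orientation: [[0.278, 0.96, -0.0], [0.96, -0.278, -0.0], [-0.001, -0.0, -1.0]]
ft_force: [-0.1, -0.6, -0.2]
grip_width: 0.007
t: 38.9
tcp_pos: [0.4363, 0.2121, 0.0574]
orientation: [[0.278, 0.96, -0.0], [0.96, -0.278, 0.0], [0.0, -0.0, -1.0]]
ft_force: [-0.3, -1.0, 0.8]
grip_width: 0.0075
```

```bash
python3 -m jog '[[[0,0,0,0.04,0],[0,0,0,0.04,0]]]'
python3 -m jog '[[[0.14,0,0,0,0],[0.18,0,0,0,0],[0.25,0,0,0,0],[0.35,0,0,0,0],[0.45,0,0,0,0],[0.5,0,0,-0.3,0],[0.5,0,0,-1,0],[0.5,0,0,-3,0],[0.5,0,0,-6,0],[0.5,0,0,-9,0]]]'
python3 -m jog '[[[0.6,0,0,-3,0],[0.8,-2,0,-6,0],[1,-4,0,-7,0],[1,-4,0,-7,0],[1,-4,0,-7,0],[1,-4,0,-7,0]]]'
python3 - <<'E'
from h import *
import pickle
s=manip.sense(); print(s['tcp_pos'],s['joints'],s['qd'])
for n in('wrist','side','scene'):
    im=manip.grab_frame(n); cv2.imwrite(f'pics/{n}26.png',im)
pickle.dump(s,open('w26.pkl','wb'))
E
```

```text
t: 39.1
tcp_pos: [0.4363, 0.2121, 0.0574]
orientation: [[0.278, 0.96, -0.0], [0.96, -0.278, 0.0], [0.0, -0.0, -1.0]]
ft_force: [-2.5, -1.5, 6.6]
grip_width: 0.0077
t: 40.1
tcp_pos: [0.4361, 0.2117, 0.1483]
orientation: [[0.279, 0.96, -0.0], [0.96, -0.279, -0.001], [-0.001, 0.0, -1.0]]
ft_force: [0.1, 0.7, -0.1]
grip_width: 0.0429
t: 40.7
tcp_pos: [0.4248, 0.1742, 0.2166]
orientation: [[0.278, 0.961, -0.0], [0.961, -0.278, -0.0], [-0.0, -0.0, -1.0]]
ft_force: [0.1, -0.2, -0.1]
grip_width: 0.085
[0.42482212 0.17417094 0.2165839 ] [-68.37649694  -5.81401665  38.64910068 112.00197516   3.80462471
  72.60901106 -47.14009991] [-0.0559084   0.83910111 -0.12504356  0.0630435   0.11437006  0.13845538
  0.08585793]
```

View pics/wrist26.png

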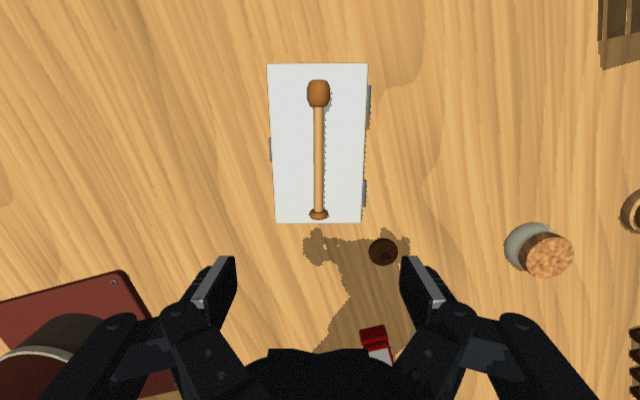

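View pics/side26.png

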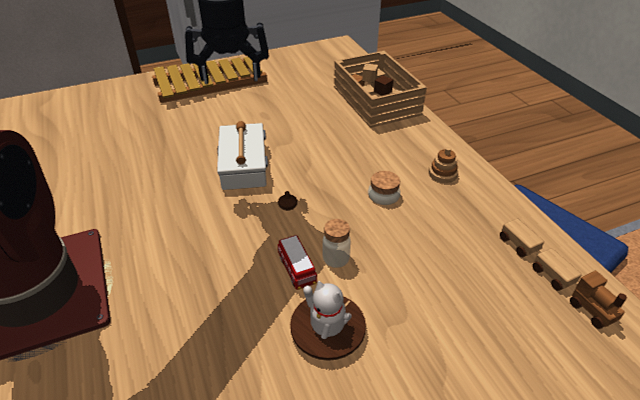

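View pics/scene26.png

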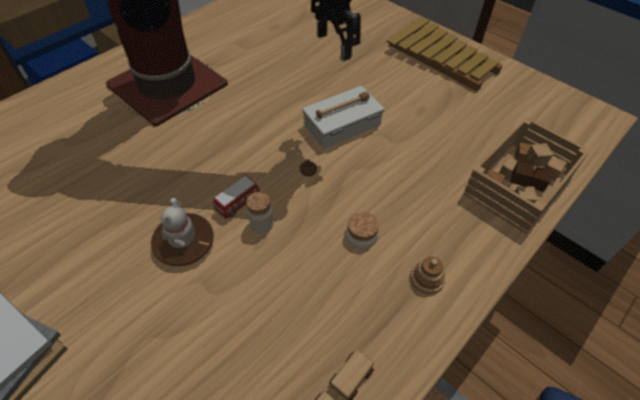

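```bash
python3 - <<'E'
from h import *
import pickle
np.set_printoptions(precision=4,suppress=True)
s=pickle.load(open('w26.pkl','rb'))
L=np.array([plane(ray('wrist',p,s),.055) for p in((267,64),(368,64),(361,222.5),(276,222.5))])
he=plane(ray('wrist',(318,79),s),.066);kn=plane(ray('wrist',(318.5,219),s),.066)
d=he-kn;print('lid C',L.mean(0),'mallet ends',he,kn,'mid',(he+kn)/2,'len',np.linalg.norm(d),'az',np.degrees(np.arctan2(d[1],d[0])))
dl=L[0]+L[1]-L[2]-L[3];print('lid az',np.degrees(np.arctan2(dl[1],dl[0])))
E
python3 -m jog '[[[1,-4,3,0,0],[1,-8,6,0,0],[1,-12,9,0,0],[1,-16.5,12.6,0,0],[1,-20,12.6,0,0],[1,-24,12.7,0,0],[1,-28,12.8,0,0],[1,-32,12.8,0,0],[1,-35.8,12.8,0,0],[1,-35.8,12.8,0,0]]]'
python3 -m jog '[[[1,0,0,0,0],[1,0,0,0,0],[1,0,0,0,0]]]'
python3 - <<'E'
from h import *
import pickle
s=manip.sense(); print(s['tcp_pos'],s['joints'])
im=manip.grab_frame('wrist'); cv2.imwrite('pics/w27.png',im); pickle.dump(s,open('w27.pkl','wb'))
E
```

```text
lid C [0.4354 0.2072 0.055 ] mallet ends [0.4544 0.2734 0.066 ] [0.4153 0.1358 0.066 ] mid [0.4348 0.2046 0.066 ] len 0.14300526360599106 az 74.16587044951949
lid az 74.30958594608373
t: 41.85
tcp_pos: [0.4465, -0.2108, 0.217]
orientation: [[0.285, 0.958, -0.0], [0.958, -0.285, -0.001], [-0.001, 0.0, -1.0]]
ft_force: [0.3, 0.3, 0.9]
grip_width: 0.0852
t: 42.15
tcp_pos: [0.4489, -0.2044, 0.2168]
orientation: [[0.276, 0.961, -0.0], [0.961, -0.276, -0.0], [-0.0, -0.0, -1.0]]
ft_force: [0.1, 0.1, -0.3]
grip_width: 0.0856
[ 0.44888042 -0.20444457  0.21681212] [-48.48504036  -2.5993192   67.78608341 108.68490818   2.55109904
  72.33146713   2.48192267]
```

View pics/w27.png

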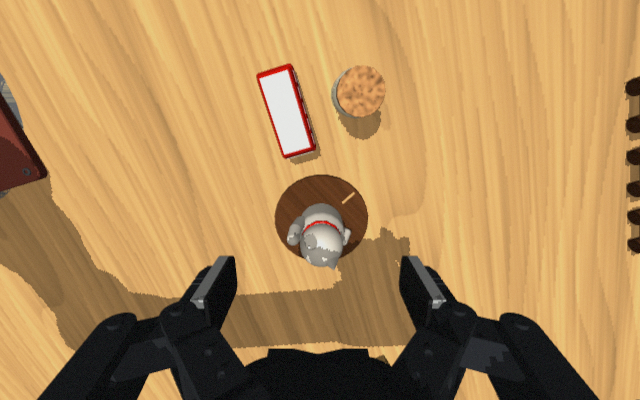

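Nearly overhead view: bus (286,111), jar cork (360,91), turntable and cat (320,218). I'll measure the gaps.

Run:
```python
from h import *
import pickle
np.set_printoptions(precision=4,suppress=True)
s=pickle.load(open('w27.pkl','rb'))
im=cv2.imread('pics/w27.png'); cv2.imwrite('pics/w27z.png',cv2.resize(im[55:265,250:395],None,fx=2.85,fy=2.85,interpolation=cv2.INTER_CUBIC))
hsv=cv2.cvtColor(im,cv2.COLOR_BGR2HSV)
white=((hsv[...,1]<50)&(hsv[...,2]>180)).astype(np.uint8); roi=np.zeros_like(white); roi[55:165,250:320]=1
c=max(cv2.findContours(white*roi,0,1)[0],key=cv2.contourArea); bp=cv2.boxPoints(cv2.minAreaRect(c))
W=np.array([plane(ray('wrist',p,s),.045) for p in bp]);print('roof',W[:,:2],W.mean(0))
```

```text
roof [[ 0.4215 -0.0869]
 [ 0.4507 -0.0866]
 [ 0.4534 -0.1658]
 [ 0.4217 -0.1669]] [ 0.4368 -0.1265  0.045 ]
```

View pics/w27z.png

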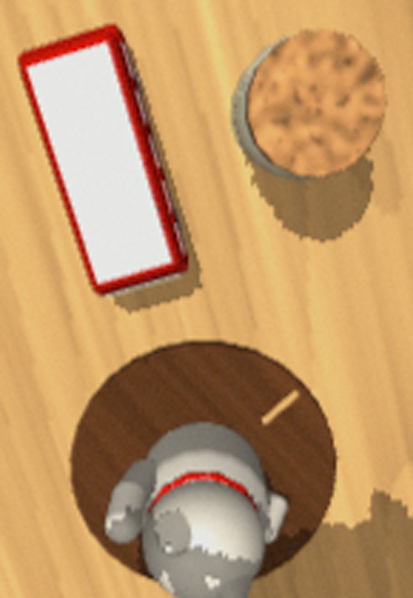

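Run:
```python
from h import *
import pickle
np.set_printoptions(precision=4,suppress=True)
s=pickle.load(open('w27.pkl','rb'))
q=lambda x,y:(250+x/2.85,55+y/2.85)
P=lambda p,z:plane(ray('wrist',q(*p),s),z)
print('cork',P((316,103),.08),P((316,103),.076))
print('glass left edge',P((233,100),.005),P((233,100),.03))
print('bus side mid',P((160,160),.02),P((160,160),.01))
print('bus ends: +y', P((65,42),.03),' -y',P((140,290),.005),P((140,284),.02))
print('tt edge',P((190,341),.022),P((160,348),.022),'left',P((70,455),.022),'right',P((336,455),.022))
s20=pickle.load(open('w20.pkl','rb'))
print('cork tri wrist views',tri(ray('wrist',q(316,103),s),ray('wrist',(265,204),s20)))
for jx in(.5105,.5125,.5145): print(jx,proj('wrist',[jx,-.127,.08],s),'want',q(316,103))
```

```text
cork [ 0.5127 -0.1267  0.08  ] [ 0.5133 -0.1267  0.076 ]
glass left edge [ 0.4915 -0.1167  0.005 ] [ 0.4902 -0.1173  0.03  ]
bus side mid [ 0.4571 -0.1306  0.02  ] [ 0.4566 -0.1308  0.01  ]
bus ends: +y [ 0.4358 -0.0809  0.03  ]  -y [ 0.4324 -0.1803  0.005 ] [ 0.4348 -0.1756  0.02  ]
tt edge [ 0.4483 -0.2043  0.022 ] [ 0.4352 -0.2037  0.022 ] left [ 0.3827 -0.2395  0.022 ] right [ 0.4963 -0.2721  0.022 ]
cork tri wrist views (array([ 0.5136, -0.1269,  0.0745]), np.float64(0.00020236329555903962))
0.5105 [358.5663  92.1672] want (360.8771929824561, 91.14035087719299)
0.5125 [360.7011  91.5231] want (360.8771929824561, 91.14035087719299)
0.5145 [362.8387  90.8781] want (360.8771929824561, 91.14035087719299)
```

Run:
```python
from h import *
for n in('side','scene'):
    a=cv2.imread(f'pics/{n}0.png'); b=manip.grab_frame(n); cv2.imwrite(f'pics/{n}28.png',b)
    for k,X in(('top',[.4807,.0415,.015]),('squat',[.676,-.006,.02])):
        u,v=proj(n,X).astype(int); t=a[v-18:v+18,u-20:u+20]; r=b[v-26:v+26,u-28:u+28]
        m=cv2.matchTemplate(r,t,cv2.TM_CCOEFF_NORMED); _,mx,_,l=cv2.minMaxLoc(m); print(n,k,'shift px',l[0]-8,l[1]-8,round(mx,3))
s=manip.sense(); print(s['t'],s['grip_width'],np.abs(s['qd']).max())
manip.sign_off()
```

```text
side top shift px 0 0 0.671
side squat shift px 0 0 0.618
scene top shift px 0 0 0.998
scene squat shift px 0 0 0.996
42.3 0.08531539564886974 0.3254660712287861
the job is handed in; nothing more can be done
```

All four display items are placed in the order asked, and I handed the job in at 42 s of the 112 s allowed. Everything was released, and the arm was stopped above the display, touching nothing.

My last checks were taken mainly from wrist-camera views after release, and are good to about 2 mm:

| Item | Result |
|---|---|
| Cat | Upright; its head is within about 1–2 mm of the turntable axis |
| Bus | Runs left to right, square to about 1° and in line with the turntable's centre; gap to the turntable's edge 28–30 mm |
| Tall jar | Upright behind the middle of the bus; gap about 30 mm, sideways error under 1 mm |
| Mallet | Its midpoint is within about 3 mm of the lid centre; direction within 0.2° of the box's length |
| Squat jar and spinning top | No shift (0 px) in either fixed view |

**Gentle set-downs:** each item was lowered until light contact, 11 N at most on the wrist sensor, and only then released.

**Checks that disagreed:**
- An early wrist view put the box centre about 5 mm off the fixed cameras, so I re-measured it before placing the mallet.
- A circle fit to the turntable's rim gave a wrong radius (52 mm against 60 mm), so I dropped it and used the hub and the rim's near edge instead.
- Camera heights of the jar corks came out 5–8 mm below the given heights.
- The side-view match scores for the two untouched items were low (0.6–0.7, perhaps from changed shadows). In the scene view they were above 0.99.

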